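# Feed the sanding sled along the fence with the push stick

## Task

Take the wooden push stick out of its stand, put its tip in the notch at the sled's rear corner, and with it feed the sanding sled along the fence all the way to the end stop, keeping the sled pressed lightly but steadily against the fence the whole way and never pushing hard. Leave the sled fully home against the stop, touching it only with the stick, then put the stick back upright in its stand, all the way down, and disturb nothing else on the sideboard.

Things in the scene. Friction and masses are not known exactly. Their poses are not given: they have to be found in the camera images.
- stand: fixed light-wood block 70 x 70 x 50 mm on the sideboard, holding the push stick; origin at the centre of its underside. A round upright hole, 20 mm across and 40 mm deep, opens at the centre of its top (50 mm up), its floor 10 mm above the origin.
- stick: loose push stick of brown wood, 80 g, standing in the stand: a round rod 16 mm across, 65 mm long, below a square handle 26 x 26 x 60 mm. Origin at the centre of the rod's foot, z up the stick; the handle spans z = 65 to 125 mm, flats square to x and y. At the start the foot rests on the hole's floor, the handle's lower end 25 mm above the stand.
- stick_tip (a point): centre of the foot of the push stick's rod (same point as the stick's origin)
- jig: fixed plywood bed of the sanding jig, 12 mm thick, 420 mm long (x = 0 to 420 mm) and 180 mm wide (y = -120 to +60 mm), lying on the sideboard. Origin at sideboard level under the infeed end of the fence line; x is the feed direction, y points towards the fence. The sled slides on its top at z = 12 mm.
- fence: fixed aluminium fence, 34 mm high, with a 30 mm high wooden facing strip that the sled runs on. Origin on the bed's top at the infeed end of the strip's face (y = 0); axes as the jig. The strip, 375 mm long, was set by hand: from the origin its face runs stiffly up to 0.06 rad either way off x (20 mm at the stop), a run-out that differs each time, is not in the measured pose and must be felt.
- stop: fixed steel end stop across the bed, 20 mm thick, 130 mm wide, 30 mm high; origin at bed level in the middle of the face that the sled meets, 385 mm along x from the jig's origin; same axes as the jig.
- sled: loose hardwood sanding sled, 140 mm long (x, feed direction), 70 mm wide (y, its +y side runs on the fence), 40 mm high, 250 to 470 g, aluminium plate on top; origin at the centre of the underside of its full 140 x 70 outline. It starts near the bed's infeed end, 3 to 40 mm off the strip, askew by up to 0.12 rad. Home, touching the stop, its origin is at fence x = 313 to 315 mm.
- notch (a point): inner corner of the sled's notch, at its underside; sled axes. The notch, 30 x 25 mm, full height, takes away sled x < -40, y < -10 mm (rear corner away from the fence): one wall faces back (to push forward), one faces away from the fence (to press it on). A round stick pressed into this corner squares the sled up on the fence.
- ramekin: loose small glass ramekin, 72 mm across, 42 mm high; origin at the centre of its underside; a bystander
- mallet: loose red aluminium mallet lying flat, about 240 mm long, head 80 mm wide, 44 mm high; origin at sideboard level under the handle; a bystander
- green0: loose round green plastic peg, 58 mm tall, 22 mm shank and 34 mm head, standing upright; origin at the centre of its underside; a bystander
- green1: loose round green plastic peg, 58 mm tall, 22 mm shank and 34 mm head, standing upright; origin at the centre of its underside; a bystander
- green2: loose round green plastic peg, 58 mm tall, 22 mm shank and 34 mm head, standing upright; origin at the centre of its underside; a bystander
- green3: loose round green plastic peg, 58 mm tall, 22 mm shank and 34 mm head, standing upright; origin at the centre of its underside; a bystander
- steel0: loose round stainless peg, 70 mm tall, 26 mm across, standing upright; origin at the centre of its underside; a bystander
- steel1: loose round stainless peg, 70 mm tall, 26 mm across, standing upright; origin at the centre of its underside; a bystander
There are look-alikes about, which are no part of the job. Of the things shaped like the stick, the brown one is meant.

How it is judged (in metres and radians):
On the way, in this order (a step that is already met when the one before it is completed fails the run):
1. the push stick is lifted out of its stand in the gripper (z of stick_tip in the frame of stand above 0.055 m and contact force between the fingers and stick above 1 N), for 0.1 s.
2. near the infeed end, the stick presses the sled on the fence (over 1.5 N) (x of sled in the frame of fence below 0.135 m and contact force between sled and fence above 1.5 N and contact force between stick and sled above 1.5 N), for 0.2 s.
3. the sled passes the first part of the feed, pushed by the stick and pressed on the fence (over 1.5 N) (x of sled in the frame of fence between 0.15 and 0.195 m and contact force between sled and fence above 1.5 N and contact force between stick and sled above 1.5 N), for 0.2 s.
4. the sled passes the middle part of the feed, pushed by the stick and pressed on the fence (over 1.5 N) (x of sled in the frame of fence between 0.205 and 0.25 m and contact force between sled and fence above 1.5 N and contact force between stick and sled above 1.5 N), for 0.2 s.
5. the sled passes the last part of the feed, pushed by the stick and pressed on the fence (over 1.5 N) (x of sled in the frame of fence between 0.26 and 0.302 m and contact force between sled and fence above 1.5 N and contact force between stick and sled above 1.5 N), for 0.2 s.
6. the stick presses the sled against both the end stop and the fence (over 1 N each) (x of sled in the frame of fence above 0.309 m and contact force between sled and fence above 1 N and contact force between sled and stop above 1 N and contact force between stick and sled above 1 N), for 0.2 s.
At the end, for the whole second after the job is handed in: Sled within 5 mm of touching the stop, origin at most 60 mm from the fence's line, flat, parallel to the fence within 0.09 rad, at rest. Stick back in the stand's hole: foot within 5 mm of its axis and 4 mm of its floor, upright within 0.12 rad, at rest, released (x of sled in the frame of fence between 0.308 and 0.319 m and y of sled in the frame of fence above -0.06 m and angle between the x axis of sled and the x axis of fence, either way round below 0.09 rad and angle between sled's own z axis and vertical below 0.05 rad and linear speed of sled below 0.01 m/s and horizontal distance between stick_tip and stand below 0.005 m and z of stick_tip in the frame of stand below 0.014 m and angle between stick's own z axis and vertical below 0.12 rad and linear speed of stick below 0.02 m/s).
It fails at once if too hard: over 12 N of sled on fence, 20 N of sled on stop, or 25 N of stick on sled (its two walls added) (contact force between sled and fence above 12 N or contact force between sled and stop above 20 N or contact force between stick and sled above 25 N).
It fails at once if once fed past the infeed end, the sled comes well away from the fence (origin over 62 mm from the fence's line; 35 mm is contact with no run-out) or turns askew by over 0.13 rad (x of sled in the frame of fence above 0.15 m and (y of sled in the frame of fence below -0.062 m or angle between the x axis of sled and the x axis of fence, either way round above 0.13 rad)).
It fails at once if the gripper or arm touches the sled (contact force between any of the fingers, the arm and sled above 0.5 N).
It fails at once if the sled is lifted or tipped (angle between sled's own z axis and vertical above 0.12 rad or z of sled in the frame of fence above 0.012 m).
It fails at once if a bystander (ramekin, mallet or peg) is moved by over 20 mm (distance of any of mallet, ramekin, green0, green1, green2, green3, steel0, steel1 from where it was at the start of the episode above 0.02 m).
It also fails if it takes over 70 s, if anything falls off the work surface, if the arm or the gripper's body presses on something with over 40 N, if the wrist force passes 120 N, or if a joint passes its speed limit or range.

## Robot

A 7-joint arm with a two-finger parallel gripper is mounted at the origin on the work surface. World frame = base frame: x ahead of the robot, y to its left, z up, the work surface at z = 0. Lengths are in m, angles in degrees, forces in N, time in s.
With the tool pointing down it reaches from about 0.425 to 0.875 m from the base axis. Payload 4.7 kg.
Tool frame: the origin (TCP) lies on the centre line of the jaws, within the pads' length; the fingertips stand ahead of it and the grasp point (between the pads) lies 2 mm behind it (env.tip_reach is the x of the fingertips in the tool frame, in m); x points along the fingers, z is the direction in which the jaws open and shut, and the axes are right-handed (so a half turn about x gives the same grasp; the last joint's range is limited). The gripper opens to 87 mm and grips with 3 to 60 N. Pads are 19 mm wide; open, the fingers measure 117 mm over their backs; the gripper's body (75 mm by 190 mm) begins 51 mm behind the grasp point.
Start: joints at [-67.202, 18.392, -4.016, 83.108, 1.295, 78.541, -3.26], TCP at [0.243, 0.603, 0.211] pointing down, gripper open.
Joint ranges: [-163.93, 163.93], [-17.29, 119.83], [-79.2, 71.16], [3.27, 140.29], [-89.18, 269.18], [5.43, 117.66], [-154.24, 154.24]. Speed limits (degrees/s): [147.25, 147.25, 180, 180, 180, 180, 180].

## Interface

Orientations are given as [roll, pitch, yaw] about the fixed x, y, z axes, in that order (R = Rz(yaw) Ry(pitch) Rx(roll)).
In Python, from cell import telemetry, optics, env, models gives the robot as it stands.
- The arm moves only by the shell command python3 -m pendant 'ROWS' [FORCE]. ROWS is JSON, a list of rows, each a list of 3 entries, a list of its own where there are three numbers: the finger opening in mm, from 0 to 87, then the shift along the tool's x, y, z in mm, then the turn, a rotation vector about the tool's x, y, z in rad. A call has 1 to 10 rows; each row is the pose to reach, as a shift and turn from the pose commanded when the call began, along the tool's axes at that moment; what a row does not reach only later rows make up. A row lasts 1/12 s, in which the tool goes at most 41.7 mm and 7.16 degrees, less where a joint would pass 70% of its speed; a pose out of reach is approached as far as the arm can. A call with a gripper value outside its range is refused whole. The fingers move at their own pace and stop on an object; FORCE is the grip in N (left out, the last holds). Time passes only in rows, so rows that repeat a pose let the fingers close. It gives the time, the measured TCP pose, the force and the opening at its end, in the units of the state.
- telemetry.get_obs(): the state, without advancing time (a new reading comes with each control period).
- optics.read_camera(name): name is "scene" or "top"; returns a dict with "image" (480x640x3 uint8, blue, green, red), "range_z" (480x640 float32, m along the optical axis (not along the pixel's ray), 0 where there is no reading), "fx", "fy", "cx", "cy" (pixels), "k1" (the pictures are not rectified: a ray, as slopes to the right and down, at radius r is drawn at 1 + k1 r^2 times it, then the intrinsics apply), "cam_to_world" (4x4, takes a point from camera to world coordinates). Camera axes: x right, y up, looking along -z (the intrinsics and any distortion apply to the point x, -y, -z); pixel columns grow to the right and rows downward; lengths in m; the calibration is good to about 2 mm. A picture is of the moment at which its call begins.
- env.sign_off(): hands the job in, once; it reports no verdict.
Trained networks look in the newest picture that a camera, given by its name, has taken for a name from the list of things; names that differ only in an ending like _2 or _b are one class to them, and where a whole thing is asked for, a point or a joint stands for the part that bears it (a point fixed in the world has none). Each returns a list of dicts, best first, with "confidence" (0 to 1); they miss things now and then, are a little off and sometimes report something else, mostly with a low value. They report only what shows in the picture. A call takes as long as a camera call. They do not tell look-alikes from the thing itself.
- models.masks_of(camera, label): "pixels" (480x640 bool, what is visible of it) and "extent" ([left, top, right, bottom] as shares, 0 to 1, of the picture: columns of its width, rows of its height, round what is visible of it).
- models.landmark_of(camera, label): "centre" ([row, column] as shares, 0 to 1, of the picture: columns of its width, rows of its height: a listed point, or the origin of a listed thing).
The state is a dict: "time_s": time; "qpos": joint angles; "joint_velocities": joint speeds; "effort": joint torques, N m; "tool_pos": TCP position; "tool_rot": TCP orientation; "force": force on the tool from outside, world axes, zero at the start; "wrist_torque": the same for the moment, N m; "grip_width": finger opening in m.
Only numpy, scipy, OpenCV 4.12 (cv2) and the standard library are available. Lean on these libraries where they do the work, as an engineer would, in place of code of your own. Each camera call takes 0.05 s, during which the arm holds its last target.

## Working session

There is one attempt and no reset: what is moved stays moved. The work goes in short steps, Python scripts to look and compute and a shell command to move; the robot and the scene stay as the last step left them, time stands still between calls to the robot, and variables do not carry over. Pictures are saved under pics/ and viewed, and the job is handed in when it is done.

```bash
ls; mkdir -p pics; python3 - <<'E'
from cell import telemetry, optics, env, models
import cv2
print(telemetry.get_obs(), env.tip_reach)
for n in("scene","top"):
    c=optics.read_camera(n); cv2.imwrite(f"pics/{n}0.png",c["image"])
    print(n,{k:v for k,v in c.items() if k not in("image","range_z")})
E
```

```text
pics
{'time_s': 0.0, 'qpos': array([-67.20239833,  18.44082252,  -4.01493497,  83.17525509,
         1.29456105,  78.54074729,  -3.26134453]), 'joint_velocities': array([-0.00857579, -0.0089187 , -0.0382203 , -0.00530491, -0.01565979,
        0.01668296,  0.11141108]), 'effort': array([-9.12728847e-04, -4.91280699e+01, -4.04431326e-01, -3.12529743e+01,
       -6.41001854e-02,  4.35573875e-02,  1.97236700e-04]), 'tool_pos': array([0.2432207 , 0.6021533 , 0.20963838]), 'tool_rot': array([-177.17028413,   89.8882561 , -109.16012646]), 'force': array([ 0.29646237, -0.70968035, -0.15932252]), 'wrist_torque': array([0.03972782, 0.08340052, 0.00459375]), 'grip_width': 0.08690600957880056} 0.017
scene {'fx': 507.4397825416721, 'fy': 507.4397825416721, 'cx': 325.57972165327453, 'cy': 234.31910750380837, 'k1': -1.4039903530893338e-05, 'cam_to_world': array([[ 0.58074333, -0.48716755,  0.65223076,  1.29582121],
       [ 0.81376614,  0.32491088, -0.4818896 , -0.69271088],
       [ 0.02284411,  0.81061748,  0.58513028,  0.70456141],
       [ 0.        ,  0.        ,  0.        ,  1.        ]])}
top {'fx': 598.9374854652316, 'fy': 598.9374854652316, 'cx': 319.2454666750817, 'cy': 238.88767785702316, 'k1': -0.14339977992178632, 'cam_to_world': array([[-2.77616048e-04,  9.91090907e-01, -1.33186853e-01,
         3.79889441e-01],
       [-9.99977785e-01,  6.11861797e-04,  6.63744600e-03,
        -1.19086561e-01],
       [ 6.65980432e-03,  1.33185737e-01,  9.91068719e-01,
         1.48479064e+00],
       [ 0.00000000e+00,  0.00000000e+00,  0.00000000e+00,
         1.00000000e+00]])}
```

View pics/scene0.png

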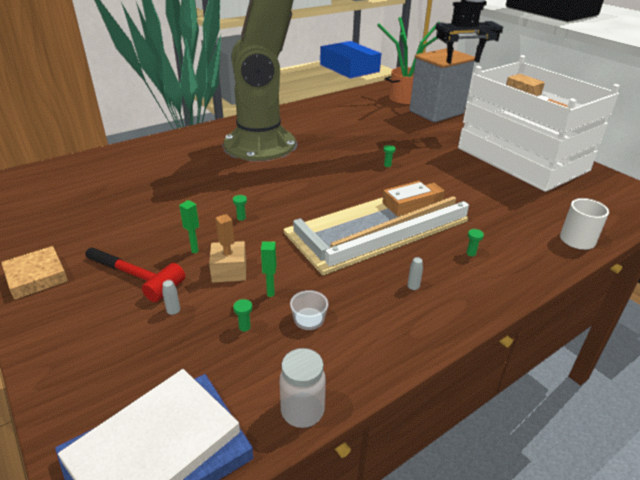

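View pics/top0.png

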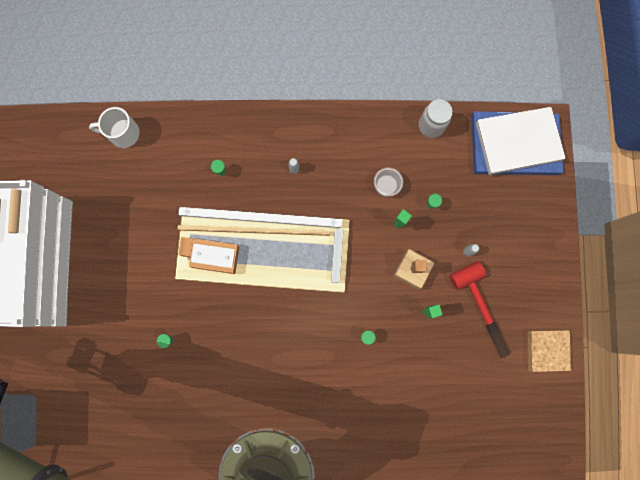

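Brown stick in the stand: scene (225,235), top (418,267). The two look-alikes are green: top (404,217) and (435,311). The brown one is meant. Now I'll measure, with enlarged crops.

```bash
cat > h.py <<'E'
from cell import telemetry, optics, env, models
import cv2, numpy as np
def ray(c,u,v):
    x=(u-c["cx"])/c["fx"]; y=(v-c["cy"])/c["fy"]
    xd,yd=x,y
    for _ in range(10):
        s=1+c["k1"]*(x*x+y*y); x=xd/s; y=yd/s
    return x,y
def world(c,u,v,d):
    x,y=ray(c,u,v); M=c["cam_to_world"]
    p=np.stack([x*d,-y*d,-d+0*x],-1)
    return p@M[:3,:3].T+M[:3,3]
def at_z(c,u,v,z):
    x,y=ray(c,np.asarray(u,float),np.asarray(v,float)); M=c["cam_to_world"]
    d=np.stack([x,-y,-1+0*x],-1)@M[:3,:3].T
    t=(z-M[2,3])/d[...,2]
    return M[:3,3]+d*t[...,None]
def proj(c,P):
    M=c["cam_to_world"]; p=(np.asarray(P)-M[:3,3])@M[:3,:3]
    x=p[...,0]/-p[...,2]; y=-p[...,1]/-p[...,2]; s=1+c["k1"]*(x*x+y*y)
    return np.stack([c["cx"]+c["fx"]*x*s,c["cy"]+c["fy"]*y*s],-1)
def cloud(c):
    v,u=np.mgrid[0:480,0:640]; return world(c,u.astype(float),v.astype(float),c["range_z"])
E
python3 - <<'E'
from h import *
cs={n:optics.read_camera(n) for n in("scene","top")}
t=cs["top"]
cv2.imwrite("pics/crop_jig.png",cv2.resize(t["image"][195:300,165:365],None,fx=4,fy=4,interpolation=cv2.INTER_CUBIC))
cv2.imwrite("pics/crop_st.png",cv2.resize(t["image"][190:340,350:510],None,fx=4,fy=4,interpolation=cv2.INTER_CUBIC))
s=cs["scene"]
cv2.imwrite("pics/crop_st2.png",cv2.resize(s["image"][190:340,150:310],None,fx=4,fy=4,interpolation=cv2.INTER_CUBIC))
cv2.imwrite("pics/crop_jig2.png",cv2.resize(s["image"][170:280,280:480],None,fx=4,fy=4,interpolation=cv2.INTER_CUBIC))
for n,c in cs.items():
    for l in("stand","stick","stick_tip","jig","fence","stop","sled","notch","ramekin","mallet","green0","steel0"):
        r=models.landmark_of(n,l); m=models.masks_of(n,l)
        print(n,l,[(round(a["confidence"],2),round(a["centre"][1]*640,1),round(a["centre"][0]*480,1)) for a in r][:5],
          [(round(a["confidence"],2),int(a["pixels"].sum())) for a in m][:4])
E
```

```text
scene stand [(0.8, 230.3, 272.3)] [(0.71, 1329), (0.61, 1190)]
scene stick [(0.98, 198.0, 251.3), (0.81, 231.9, 265.7)] [(0.96, 544), (0.89, 605), (0.67, 610), (0.64, 1499)]
scene stick_tip [(0.9, 268.5, 295.3), (0.67, 229.9, 265.9), (0.65, 196.0, 249.6), (0.63, 243.7, 327.1), (0.57, 240.7, 217.4)] [(0.81, 656), (0.78, 596), (0.68, 509)]
scene jig [(0.84, 451.5, 212.2)] [(0.95, 7145), (0.47, 1441)]
scene fence [(0.88, 450.3, 205.9)] [(0.76, 3284)]
scene stop [(0.62, 315.4, 238.5)] [(0.81, 659)]
scene sled [(0.58, 410.7, 202.4)] [(0.86, 1492)]
scene notch [(0.58, 422.9, 197.4)] [(0.72, 1429), (0.66, 1670)]
scene ramekin [(0.86, 310.6, 315.6)] [(0.84, 1192)]
scene mallet [(0.88, 127.5, 274.8), (0.68, 242.5, 326.3), (0.26, 390.0, 164.9)] [(0.91, 1589)]
scene green0 [(0.82, 471.2, 254.5), (0.69, 239.4, 220.2), (0.59, 243.9, 326.8), (0.5, 386.3, 165.3)] [(0.85, 417), (0.66, 177), (0.57, 298), (0.5, 239)]
scene steel0 [(0.75, 411.7, 288.6)] [(0.94, 365), (0.72, 407)]
top stand [(0.84, 411.9, 270.4)] [(0.79, 791), (0.7, 115)]
top stick [(0.56, 413.1, 270.3), (0.48, 399.7, 227.5), (0.46, 425.8, 310.0)] [(0.66, 202), (0.57, 191), (0.44, 189)]
top stick_tip [(0.73, 424.5, 315.9), (0.51, 401.2, 225.1)] [(0.71, 179), (0.55, 178), (0.46, 202)]
top jig [(0.55, 180.1, 235.3)] [(0.71, 10756)]
top fence [(0.66, 179.3, 230.2)] [(0.93, 2589)]
top stop [(0.57, 330.5, 255.5)] [(0.86, 467)]
top sled [(0.74, 209.7, 254.9)] [(0.78, 1625), (0.34, 169)]
top notch [(0.63, 192.5, 259.5)] [(0.73, 1607)]
top ramekin [(0.93, 385.5, 189.8)] [(0.91, 633)]
top mallet [(0.98, 481.1, 316.5)] [(0.84, 1404)]
top green0 [(0.74, 169.2, 341.1), (0.61, 219.4, 169.9), (0.51, 367.1, 334.2), (0.46, 430.9, 205.8)] [(0.7, 148), (0.7, 167), (0.56, 217), (0.49, 154)]
top steel0 [(0.6, 292.7, 170.5)] [(0.64, 110), (0.49, 189)]
```

View pics/crop_jig.png

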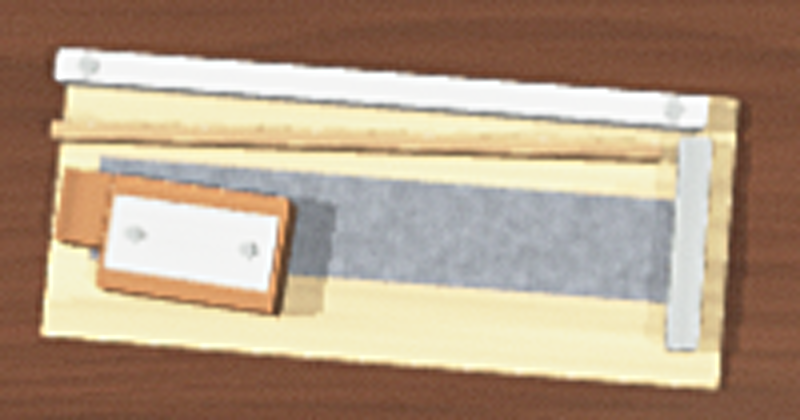

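View pics/crop_st.png

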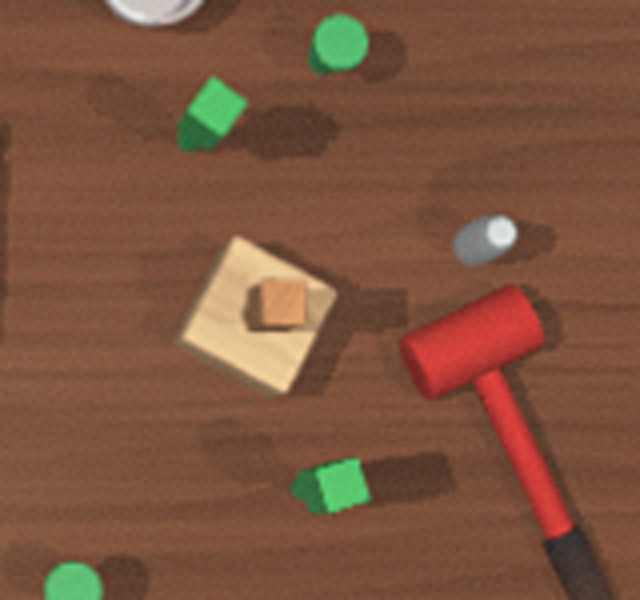

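View pics/crop_st2.png

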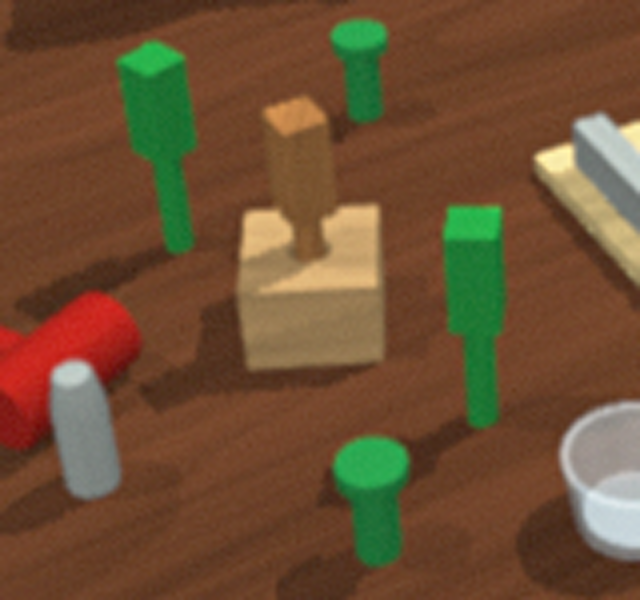

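View pics/crop_jig2.png

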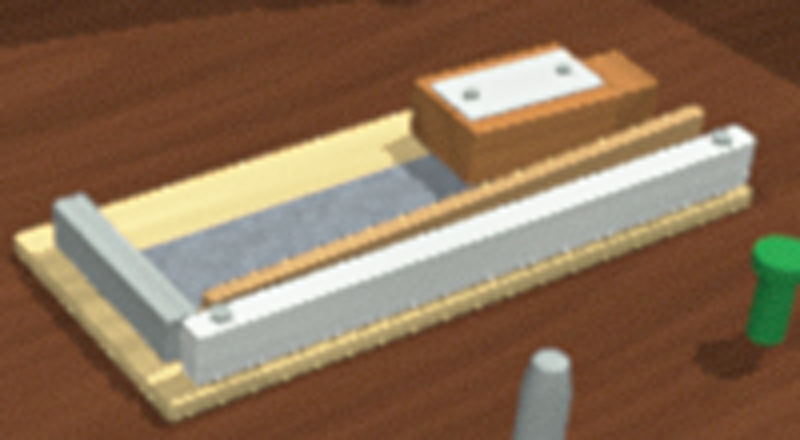

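```bash
python3 - <<'E'
from h import *
t=optics.read_camera("top"); P=cloud(t); Z=P[...,2]
b=np.zeros_like(Z,bool); b[195:300,165:365]=1
# noise on table
q=Z[300:330,220:300]; print("table z",q.mean(),q.std())
q=Z[275:283,200:330]; print("bed z",np.median(q),q.std())
def img2(mask,z):
    v,u=np.nonzero(mask); return at_z(t,u,v,z)[:,:2]
im=t["image"].astype(int)
def rect(name,x,):
    r=cv2.minAreaRect(x.astype(np.float32)); print(name,len(x),"mean",x.mean(0).round(4),"rect",np.round(r[0],4),np.round(r[1],4),round(r[2],2)); 
    print(cv2.boxPoints(r).round(4).tolist())
for l,z in(("jig",.012),("fence",.046),("stop",.042),("sled",.052)):
    m=models.masks_of("top",l)[0]["pixels"]
    rect(l,img2(m,z))
    rect(l+" depth",P[m&(abs(Z-z)<.004)][:,:2])
# stand/stick
b=np.zeros_like(Z,bool); b[240:295,390:440]=1
m=b&(abs(Z-.135)<.012); rect("stick top",P[m][:,:2]); print(Z[m].mean())
m=b&(abs(Z-.05)<.008); rect("stand top",P[m][:,:2]); print(Z[m].mean())
# white plate on sled
for nm,(r0,r1,c0,c1),z in(("plate",(240,275,185,240),.052),):
    s=np.zeros_like(Z,bool); s[r0:r1,c0:c1]=1
    m=s&(im.min(2)>195)
    rect(nm,img2(m,z))
E
```

```text
table z 0.004856346304234051 0.08564741281517106
bed z 0.012002366193298641 0.06464323868892279
jig 10505 mean [ 0.5544 -0.0085] rect [0.5531 0.0152] [0.4256 0.1829] 86.15
[[0.44760000705718994, -0.19099999964237213], [0.6301000118255615, -0.20329999923706055], [0.6585999727249146, 0.22130000591278076], [0.47620001435279846, 0.23360000550746918]]
jig depth 6031 mean [ 0.5366 -0.0094] rect [0.5525 0.0127] [0.4206 0.1807] 86.09
[[0.4481000006198883, -0.19089999794960022], [0.6283000111579895, -0.20319999754428864], [0.6570000052452087, 0.21639999747276306], [0.4767000079154968, 0.22869999706745148]]
fence 413 mean [ 0.5335 -0.1707] rect [ 0.5332 -0.1709] [0.0198 0.1299] 85.57
[[0.4677000045776367, -0.17569999396800995], [0.5971999764442444, -0.1858000010251999], [0.5986999869346619, -0.16599999368190765], [0.4691999852657318, -0.1559000015258789]]
fence depth 197 mean [ 0.535  -0.1706] rect [ 0.5346 -0.1713] [0.0194 0.1279] 85.55
[[0.4700999855995178, -0.17599999904632568], [0.5975000262260437, -0.1859000027179718], [0.5990999937057495, -0.1665000021457672], [0.4715999960899353, -0.156
[... 1048 characters left out ...]
5139999985694885, -0.3449000120162964], [0.489300012588501, -0.34389999508857727]]
0.13430001335474578
stand top 649 mean [ 0.5001 -0.3552] rect [ 0.5018 -0.3579] [0.0719 0.0714] 61.59
[[0.45329999923706055, -0.3725999891757965], [0.5160999894142151, -0.4065999984741211], [0.5503000020980835, -0.3433000147342682], [0.48750001192092896, -0.3093000054359436]]
0.049960460493624397
plate 801 mean [0.5314 0.1323] rect [0.5194 0.1387] [0.115  0.0736] 82.33
[[0.47530001401901245, 0.08659999817609787], [0.5482000112533569, 0.07680000364780426], [0.5636000037193298, 0.1907999962568283], [0.49070000648498535, 0.20059999823570251]]<stdin>:11: RuntimeWarning: Mean of empty slice.
  ret = um.true_divide(
```

```bash
cat >> h.py <<'E'
from scipy.spatial.transform import Rotation as Ro
def tool():
    o=telemetry.get_obs(); return o,Ro.from_euler("xyz",o["tool_rot"],degrees=True)
def delta(p,R=None):
    """tool-axes shift mm and rotvec to reach world p (TCP) & rotation"""
    o,T=tool(); s=T.inv().apply(np.asarray(p)-o["tool_pos"])*1e3
    rv=(T.inv()*R).as_rotvec() if R is not None else None
    return s.round(1),None if rv is None else rv.round(4)
E
python3 - <<'E'
from h import *
o,T=tool(); print(T.as_matrix().round(4))
t=optics.read_camera("top"); P=cloud(t); Z=P[...,2]
im=t["image"].astype(int)
from scipy import ndimage
g=(im[...,1]-np.maximum(im[...,0],im[...,2])>25)
L,n=ndimage.label(g)
for i in range(1,n+1):
    m=L==i
    if m.sum()<40: continue
    zt=np.percentile(Z[m],90); mm=m&(Z>zt-.01); print("green",P[mm].mean(0).round(3),zt.round(3),mm.sum())
# handle yaw: from the scene camera + top image, top face corner fit by brightness
s=optics.read_camera("scene")
cv2.imwrite("pics/st_s.png",cv2.resize(s["image"][208:260,200:255],None,fx=10,fy=10,interpolation=cv2.INTER_CUBIC))
cv2.imwrite("pics/st_t.png",cv2.resize(t["image"][245:292,392:442],None,fx=10,fy=10,interpolation=cv2.INTER_CUBIC))
E
```

```text
[[ 1.000e-04 -9.273e-01  3.744e-01]
 [ 0.000e+00  3.744e-01  9.273e-01]
 [-1.000e+00 -0.000e+00  0.000e+00]]
green [0.752 0.122 0.057] 0.061 142
green [ 0.667 -0.41   0.058] 0.061 149
green [ 0.614 -0.322  0.136] 0.128 116
green [ 0.397 -0.387  0.145] 0.128 135
green [ 0.338 -0.243  0.068] 0.062 149
green [0.328 0.24  0.066] 0.061 161
```

```bash
python3 - <<'E'
import cv2,numpy as np
a=cv2.imread("pics/st_s.png");b=cv2.imread("pics/st_t.png")
h=max(a.shape[0],b.shape[0]); f=lambda x:cv2.copyMakeBorder(x,0,h-x.shape[0],0,0,0)
c=np.hstack([f(a),f(b)]); print(c.shape); cv2.imwrite("pics/st_both.png",cv2.resize(c,None,fx=.75,fy=.75))
E
```

```text
(520, 1050, 3)
```

View pics/st_both.png

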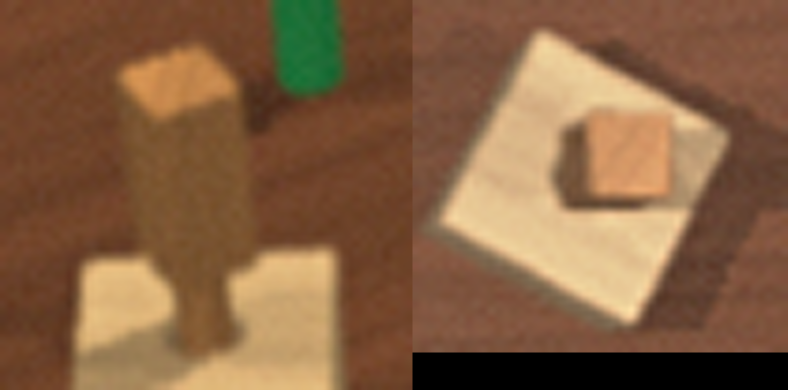

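```bash
cat >> h.py <<'E'
R0=Ro.from_matrix(np.array([[0,0,1],[0,1,0],[-1,0,0]]))
E
python3 - <<'E'
from h import *
print(delta([.5,.3,.22],R0))
E
```

```text
(array([  -9.2, -351.3, -184.6]), array([ 1.187e+00,  1.000e-04, -0.000e+00]))
```

```bash
python3 -m pendant '[[70,[-9,-351,-184.6],[1.187,0,0]],[70,[-9,-351,-184.6],[1.187,0,0]],[70,[-9,-351,-184.6],[1.187,0,0]],[70,[-9,-351,-184.6],[1.187,0,0]],[70,[-9,-351,-184.6],[1.187,0,0]],[70,[-9,-351,-184.6],[1.187,0,0]],[70,[-9,-351,-184.6],[1.187,0,0]],[70,[-9,-351,-184.6],[1.187,0,0]],[70,[-9,-351,-184.6],[1.187,0,0]],[70,[-9,-351,-184.6],[1.187,0,0]]]' 60
python3 -c "
from h import *
print(delta([.5015,-.358,.22],R0))"
```

```text
time_s: 3.78
tool_pos: [0.5036, 0.2944, 0.2205]
tool_rot: [-32.2, 89.8, -32.9]
force: [0.7, -0.9, 0.8]
grip_width: 0.0697
(array([   1.6, -652.3,    5.8]), array([-0.0121,  0.0027,  0.0017]))
```

```bash
python3 -m pendant '[[60,[1,-652,6],[-0.012,0,0]],[60,[1,-652,6],[-0.012,0,0]],[60,[1,-652,6],[-0.012,0,0]],[60,[1,-652,6],[-0.012,0,0]],[60,[1,-652,6],[-0.012,0,0]],[60,[1,-652,6],[-0.012,0,0]],[60,[1,-652,6],[-0.012,0,0]],[60,[1,-652,6],[-0.012,0,0]],[60,[1,-652,6],[-0.012,0,0]],[60,[1,-652,6],[-0.012,0,0]]]'
python3 -c "
from h import *
print(delta([.5015,-.358,.22],R0))"
```

```text
time_s: 4.62
tool_pos: [0.5035, -0.1179, 0.2195]
tool_rot: [36.4, 89.9, 37.2]
force: [1.4, 0.5, -1.0]
grip_width: 0.06
(array([  -0.7, -240.1,   -5.1]), array([ 0.0133,  0.0012, -0.0009]))
```

```bash
python3 -m pendant '[[60,[0,-240,-2],[0,0,0]],[60,[0,-240,-2],[0,0,0]],[60,[0,-240,-2],[0,0,0]],[60,[0,-240,-2],[0,0,0]],[60,[0,-240,-2],[0,0,0]],[60,[0,-240,-2],[0,0,0]],[60,[0,-240,-2],[0,0,0]],[60,[0,-240,-2],[0,0,0]],[60,[0,-240,-2],[0,0,0]]]'
python3 - <<'E'
from h import *
print(delta([.5015,-.358,.095],R0)); print(tool()[0]["force"])
t=optics.read_camera("top");s=optics.read_camera("scene")
cv2.imwrite("pics/a_s.png",cv2.resize(s["image"][140:340,150:310],None,fx=3,fy=3))
E
```

```text
time_s: 5.37
tool_pos: [0.505, -0.3555, 0.2187]
tool_rot: [99.4, 89.9, 100.2]
force: [0.8, 0.7, 0.0]
grip_width: 0.0598
(array([123.7,  -2.6,  -3.5]), array([ 0.0129, -0.0002, -0.0012]))
[0.82384402 0.68294389 0.04894481]
```

View pics/a_s.png

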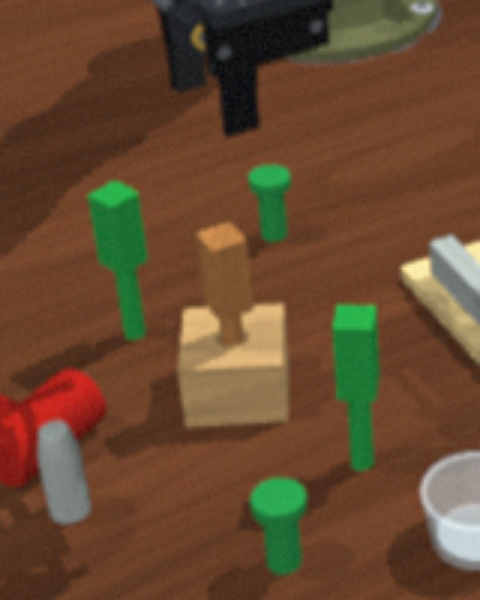

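```bash
python3 -m pendant '[[60,[30,-2.6,-3.5],[0.013,0,0]],[60,[60,-2.6,-3.5],[0.013,0,0]],[60,[90,-2.6,-3.5],[0.013,0,0]],[60,[110,-2.6,-3.5],[0.013,0,0]],[60,[124,-2.6,-3.5],[0.013,0,0]],[60,[124,-2.6,-3.5],[0.013,0,0]],[60,[124,-2.6,-3.5],[0.013,0,0]]]'
python3 - <<'E'
from h import *
print(delta([.5015,-.358,.095],R0)); print(tool()[0]["force"])
t=optics.read_camera("top");s=optics.read_camera("scene")
cv2.imwrite("pics/b_s.png",np.hstack([cv2.resize(s["image"][180:300,170:290],None,fx=3.3,fy=3.3),cv2.resize(t["image"][220:340,360:480],None,fx=3.3,fy=3.3)]))
E
```

```text
time_s: 6.05
tool_pos: [0.5016, -0.3582, 0.0954]
tool_rot: [83.8, 90.0, 83.8]
force: [0.2, 0.1, 0.1]
grip_width: 0.0598
(array([ 0.4,  0.2, -0.1]), array([ 0.0006,  0.0001, -0.0005]))
[0.17340189 0.14819092 0.08494561]
```

View pics/b_s.png

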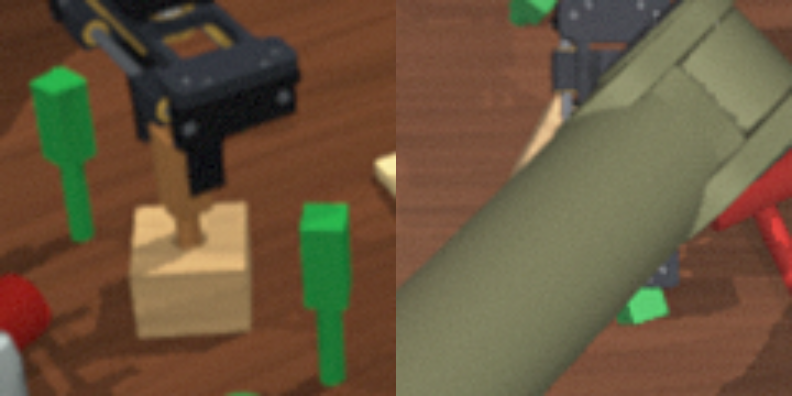

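The jaws straddle the handle (scene crop ~(180,190)). Closing.

```bash
python3 -m pendant '[[20,[0,0,0],[0,0,0]],[20,[0,0,0],[0,0,0]],[20,[0,0,0],[0,0,0]],[20,[0,0,0],[0,0,0]],[20,[0,0,0],[0,0,0]]]' 60
```

```text
time_s: 6.57
tool_pos: [0.5012, -0.3593, 0.0954]
tool_rot: [-7.4, 90.0, -7.4]
force: [-0.5, 0.1, 0.7]
grip_width: 0.0343
```

```bash
python3 -m pendant '[[10,[0,0,0],[0,0,0]],[10,[0,0,0],[0,0,0]],[10,[0,0,0],[0,0,0]],[10,[0,0,0],[0,0,0]]]' 60;python3 -c "
from h import *
print(tool()[0])"
```

```text
time_s: 6.9
tool_pos: [0.501, -0.3592, 0.0951]
tool_rot: [-19.0, 90.0, -19.1]
force: [0.4, -0.8, 0.7]
grip_width: 0.0255
{'time_s': 6.9, 'qpos': array([ -2.36640028,  23.46694056,  44.44360597,  97.4855569 ,
       -17.72436485,  66.33512344,  46.86090835]), 'joint_velocities': array([-0.02566891,  0.03770786, -0.0256804 ,  0.00935973,  0.07256298,
        0.05154773, -0.0017289 ]), 'effort': array([-4.62840521e-02, -4.06308568e+01,  8.95738721e+00, -2.76071262e+01,
       -6.26743119e-02,  1.50233583e-02,  3.10028713e-05]), 'tool_pos': array([ 0.5009991 , -0.35922902,  0.09512816]), 'tool_rot': array([-19.03581794,  89.99978004, -19.09479873]), 'force': array([ 0.42638982, -0.79262569,  0.69625617]), 'wrist_torque': array([-0.04102486,  0.10773683, -0.00827457]), 'grip_width': 0.02546261096565157}
```

```bash
python3 -m pendant '[[10,[-20,0,0],[0,0,0]],[10,[-40,0,0],[0,0,0]],[10,[-65,0,0],[0,0,0]],[10,[-90,0,0],[0,0,0]],[10,[-90,0,0],[0,0,0]],[10,[-90,0,0],[0,0,0]],[10,[-90,0,0],[0,0,0]]]'
python3 - <<'E'
from h import *
print(tool()[0]["force"],tool()[0]["wrist_torque"])
t=optics.read_camera("top");s=optics.read_camera("scene")
cv2.imwrite("pics/c_s.png",cv2.resize(s["image"][120:320,150:310],None,fx=3,fy=3))
t0=t
cv2.imwrite("pics/c_t.png",cv2.resize(t["image"][195:300,165:365],None,fx=4,fy=4,interpolation=cv2.INTER_CUBIC))
E
```

```text
time_s: 7.48
tool_pos: [0.5007, -0.3587, 0.1843]
tool_rot: [130.0, 89.9, 130.0]
force: [-0.7, -0.7, -1.6]
grip_width: 0.0256
[-0.71166726 -0.66290983 -1.55376516] [-0.05490075  0.07370445  0.01126393]
```

View pics/c_s.png

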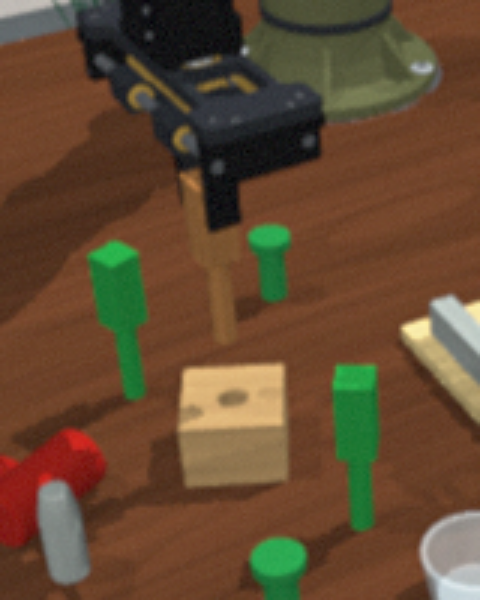

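```bash
python3 - <<'E'
from h import *
t=optics.read_camera("top"); P=cloud(t); Z=P[...,2]
b=np.zeros_like(Z,bool); b[225:285,170:245]=1
m=b&(Z>.047)&(Z<.057)
print(Z[m].mean(),m.sum())
X=P[m][:,:2]
r=cv2.minAreaRect(X.astype(np.float32)); print(r)
im=np.zeros((60*6,75*6,3),np.uint8)
# fit L-shape by optimizing overlap: SDF
from scipy.optimize import minimize
A=P[b&(Z>-.01)&(Z<.06)]
v,u=np.nonzero(b); Q=at_z(t,u,v,.052)[:,:2]; lab=m[v,u]
def sd(p,q):
    c,s=np.cos(p[2]),np.sin(p[2]); d=q-p[:2]; x=d[:,0]*c+d[:,1]*s; y=-d[:,0]*s+d[:,1]*c
    box=np.maximum(abs(x)-.07,abs(y)-.035)
    cut=np.maximum(x+.04,y+.01)
    return np.maximum(box,-cut),x,y
def cost(p):
    s,_,_=sd(p,Q); soft=1/(1+np.exp(s/.0012)); return ((soft-lab)**2).sum()
best=min((minimize(cost,[r[0][0],r[0][1],np.radians(-94+a)],method="Nelder-Mead",options=dict(xatol=1e-5,fatol=1e-4,initial_simplex=None)) for a in(-8,-4,0,4,8)),key=lambda z:z.fun)
p=best.x; print("sled",p[:2].round(4),np.degrees(p[2]).round(2),best.fun)
c,s=np.cos(p[2]),np.sin(p[2]); w=lambda x,y:(p[0]+c*x-s*y,p[1]+s*x+c*y)
print("notch",w(-.04,-.01))
# in jig frame
th=np.radians(-93.9); e1=np.array([np.cos(th),np.sin(th)]);e2=np.array([-e1[1],e1[0]]);O=np.array([.5969,.2212])
J=lambda q:(np.dot(np.array(q)-O,e1),np.dot(np.array(q)-O,e2))
print("sled jig",J(p[:2]),"notch jig",J(w(-.04,-.01)))
# strip: depth points at .042 between bar and sled
b[:]=0; b[205:245,175:335]=1
m=b&(abs(Z-.042)<.0035); q=P[m][:,:2]; j=np.array([J(a) for a in q])
for x0 in range(0,375,25):
    k=(j[:,0]*1e3>=x0)&(j[:,0]*1e3<x0+25)&(j[:,1]<.03)&(j[:,1]>-.03)
    if k.sum(): print(x0,k.sum(),(j[k,1].min()*1e3).round(1),(np.median(j[k,1])*1e3).round(1),(j[k,1].max()*1e3).round(1))
# hole & stand in scene
s=optics.read_camera("scene"); print("hole",at_z(s,227.3,252.3,.05))
E
```

```text
0.05237513601017512 1331
((0.5514904260635376, 0.14436861872673035), (0.1473471075296402, 0.10708080977201462), 84.26419830322266)
sled [0.5349 0.1432] -97.98 252.1280203091397
notch (np.float64(0.530511622471444), np.float64(0.1842412684432396))
sled jig (np.float64(0.0819983144530477), np.float64(-0.05659005603567356)) notch jig (np.float64(0.04138857023428421), np.float64(-0.06372088168819133))
0 29 -30.0 7.3 12.9
25 37 -28.2 9.0 14.1
50 33 4.6 8.9 14.5
75 33 5.1 9.6 15.7
100 35 -28.6 11.3 16.9
125 29 -26.7 12.8 15.9
150 30 8.5 12.7 17.6
175 38 8.4 14.2 19.3
200 32 9.9 15.0 18.7
225 36 10.1 16.2 20.8
250 31 11.0 16.2 21.6
275 32 11.8 17.1 21.6
300 35 13.0 18.0 23.4
325 27 13.2 17.7 23.9
350 36 15.2 19.3 24.3
hole [ 0.50451313 -0.36158832  0.05      ]
```

```bash
cat >> h.py <<'E'
from scipy.optimize import minimize
from scipy import ndimage
th=np.radians(-93.9); e1=np.array([np.cos(th),np.sin(th)]);e2=np.array([-e1[1],e1[0]]);O=np.array([.5969,.2212])
def J(q): d=np.asarray(q)[...,:2]-O; return np.stack([d@e1,d@e2],-1)
def W(j): j=np.asarray(j); return O+j[...,:1]*e1+j[...,1:2]*e2
def sledfit(t,guess):
    P=cloud(t); Z=P[...,2]; m=abs(Z-.052)<.004; m&=(J(P)[...,1]<.012)&(np.linalg.norm(P[...,:2]-guess[:2],axis=-1)<.1)
    L,n=ndimage.label(m); k=np.argmax(np.bincount(L.ravel())[1:])+1; m=L==k
    near=np.linalg.norm(P[...,:2]-guess[:2],axis=-1)<.11
    v,u=np.nonzero(near); Q=at_z(t,u,v,.052)[:,:2]; lab=m[v,u]
    def cost(p):
        c,s=np.cos(p[2]),np.sin(p[2]); d=Q-p[:2]; x=d[:,0]*c+d[:,1]*s; y=-d[:,0]*s+d[:,1]*c
        sd=np.maximum(np.maximum(abs(x)-.07,abs(y)-.035),-np.maximum(x+.04,y+.01))
        return ((1/(1+np.exp(np.clip(sd/.0012,-50,50)))-lab)**2).sum()
    b=min((minimize(cost,[guess[0],guess[1],guess[2]+a],method="Nelder-Mead",options=dict(xatol=1e-5,fatol=1e-3)) for a in np.radians([-8,-4,0,4,8])),key=lambda z:z.fun)
    p=b.x; c,s=np.cos(p[2]),np.sin(p[2])
    return p,b.fun,m.sum(),p[:2]+np.array([c*-.04-s*-.01,s*-.04+c*-.01])
E
python3 - <<'E'
from h import *
t=optics.read_camera("top")
p,f,n,nt=sledfit(t,[.535,.143,np.radians(-95)])
print(p[:2],np.degrees(p[2]),f,n,"jig",J(p[:2]),"notch",nt,J(nt))
c=np.cos(p[2]);s=np.sin(p[2])
c2=np.array([(.07,.035),(.07,-.035),(-.04,-.035),(-.04,-.01),(-.07,-.01),(-.07,.035)])
w=np.c_[p[0]+c*c2[:,0]-s*c2[:,1],p[1]+s*c2[:,0]+c*c2[:,1],np.full(6,.052)]
jc=np.c_[W([(0,-.12),(.42,-.12),(.42,.06),(0,.06)]),np.full(4,.012)]
for nm,cc in(("t",t),("s",optics.read_camera("scene"))):
    im=cv2.resize(cc["image"],None,fx=4,fy=4,interpolation=cv2.INTER_CUBIC)
    for q in(w,jc): cv2.polylines(im,[(proj(cc,q)*4+1.5).round().astype(int)],True,(255,0,255),1)
    a=(165,195) if nm=="t" else (280,170)
    cv2.imwrite(f"pics/fit_{nm}.png",im[a[1]*4:(a[1]+110)*4,a[0]*4:(a[0]+200)*4])
E
```

```text
[0.53492589 0.14326902] -98.0658861562527 400.83037213031383 1127 jig [ 0.0819657 -0.0565301] notch [0.53063728 0.18427643] [ 0.04134494 -0.0635979 ]
```

View pics/fit_t.png

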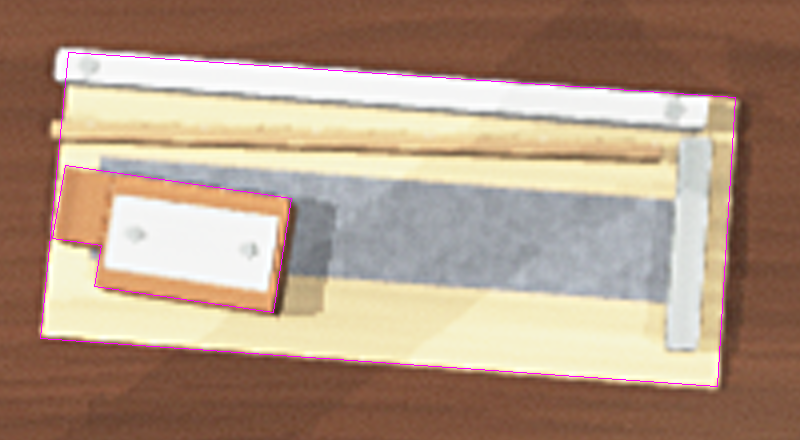

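View pics/fit_s.png

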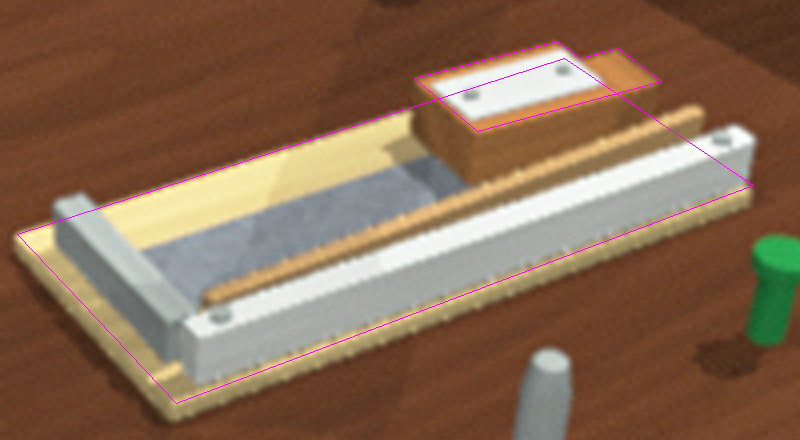

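```bash
python3 - <<'E'
from h import *
p=np.array([.53493,.14327]);a=np.radians(-98.07);c,s=np.cos(a),np.sin(a)
w=lambda x,y:p+np.array([c*x-s*y,s*x+c*y])
for q in((-.053,-.023),(-.048,-.018)): print(w(*q),J(w(*q)))
q=w(-.053,-.023)
o,T=tool(); print(o["tool_pos"],delta([*q,.184],R0))
sc=optics.read_camera("scene"); im=cv2.resize(sc["image"],None,fx=6,fy=6,interpolation=cv2.INTER_CUBIC)
tp=o["tool_pos"]
for z in (.065,0): 
  u=(proj(sc,tp+[0,0,-.085+z])*6+2.5).round().astype(int); cv2.circle(im,tuple(int(k) for k in u),3,(255,0,255),-1)
u=(proj(sc,np.array([.5015,-.3585,.05]))*6+2.5).round().astype(int);cv2.circle(im,tuple(int(k) for k in u),3,(255,0,255),-1)
cv2.imwrite("pics/foot.png",im[190*6:290*6,180*6:280*6])
E
```

```text
[0.51959805 0.19897396] [ 0.02743228 -0.07561123]
[0.52384662 0.19332156] [ 0.03278263 -0.07098804]
[ 0.50066339 -0.35889513  0.18423339] (array([5.000e-01, 5.579e+02, 1.840e+01]), array([-0.001 , -0.0013, -0.0006]))
```

View pics/foot.png

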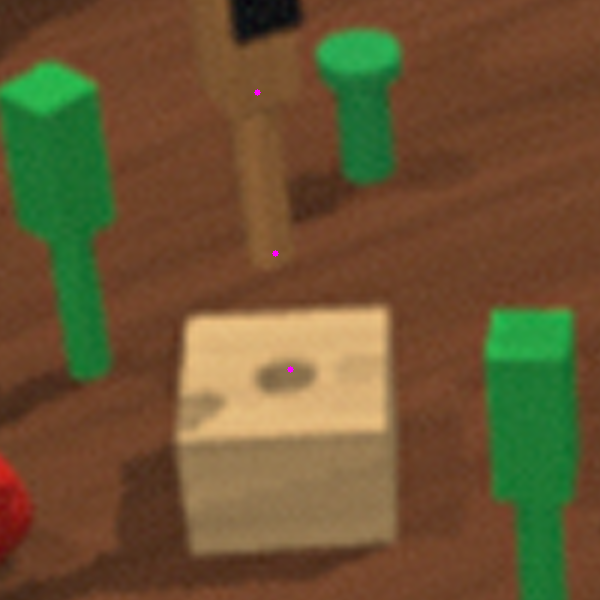

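```bash
python3 -m pendant '[[10,[0,40,2],[0,0,0]],[10,[0,80,3],[0,0,0]],[10,[0,120,4],[0,0,0]],[10,[0,160,5],[0,0,0]],[10,[0,200,6],[0,0,0]],[10,[0,240,8],[0,0,0]],[10,[0,280,9],[0,0,0]],[10,[0,320,11],[0,0,0]],[10,[0,360,12],[0,0,0]],[10,[0,400,14],[0,0,0]]]'
python3 -c "
from h import *
print(delta([.5196,.199,.184],R0))"
```

```text
time_s: 8.67
tool_pos: [0.515, 0.0427, 0.1853]
tool_rot: [56.4, 90.0, 56.4]
force: [0.5, -0.3, -1.5]
grip_width: 0.0254
(array([  1.4, 156.3,   4.4]), array([-0.0011,  0.0005, -0.0007]))
```

```bash
python3 -m pendant '[[10,[0,35,1],[0,0,0]],[10,[0,75,3],[0,0,0]],[10,[0,115,4],[0,0,0]],[10,[0,145,5],[0,0,0]],[10,[0,157,5],[0,0,0]],[10,[0,157,5],[0,0,0]],[10,[0,157,5],[0,0,0]]]'
python3 - <<'E'
from h import *
print(delta([.5196,.199,.1005],R0))
s=optics.read_camera("scene");t=optics.read_camera("top")
cv2.imwrite("pics/d_s.png",np.hstack([cv2.resize(s["image"][130:230,360:460],None,fx=4,fy=4),cv2.resize(t["image"][210:310,160:260],None,fx=4,fy=4)]))
E
```

```text
time_s: 9.25
tool_pos: [0.5205, 0.197, 0.1847]
tool_rot: [-104.7, 89.9, -104.7]
force: [-0.6, -0.9, -0.8]
grip_width: 0.0256
(array([84.2,  2.1, -0.9]), array([-0.0006, -0.0004,  0.0016]))
```

View pics/d_s.png

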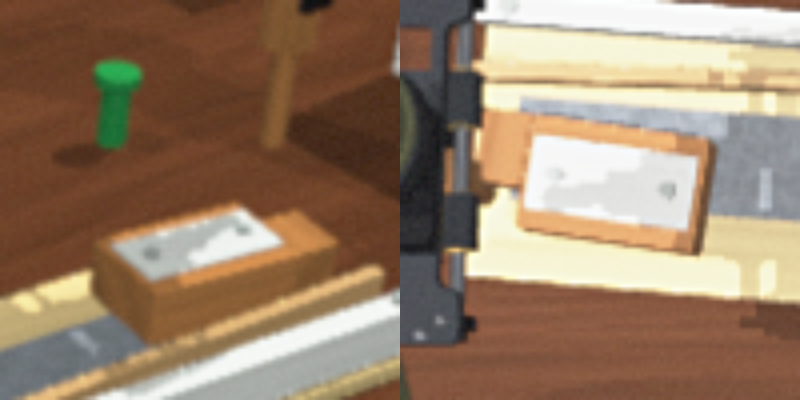

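```bash
python3 -m pendant '[[10,[20,2,-1],[0,0,0]],[10,[40,2,-1],[0,0,0]],[10,[55,2,-1],[0,0,0]],[10,[65,2,-1],[0,0,0]],[10,[75,2,-1],[0,0,0]],[10,[84,2,-1],[0,0,0]],[10,[84,2,-1],[0,0,0]],[10,[84,2,-1],[0,0,0]]]'
python3 - <<'E'
from h import *
print(delta([.5196,.199,.1005],R0),tool()[0]["wrist_torque"])
s=optics.read_camera("scene");t=optics.read_camera("top")
print(sledfit(t,[.535,.143,np.radians(-98)]))
im=cv2.resize(s["image"],None,fx=6,fy=6,interpolation=cv2.INTER_CUBIC)
cv2.imwrite("pics/e_s.png",im[150*6:230*6,350*6:460*6])
E
```

```text
time_s: 10.02
tool_pos: [0.5197, 0.1994, 0.1011]
tool_rot: [-116.6, 90.0, -116.6]
force: [-0.4, 0.8, -0.8]
grip_width: 0.0259
(array([ 0.6, -0.4, -0.1]), array([-0.0016, -0.0001,  0.0002])) [-0.09476021  0.02933689  0.01831115]
(array([ 0.53501566,  0.14168302, -1.72789014]), np.float64(449.27407816418145), np.int64(1065), array([0.53139674, 0.18275495]))
```

View pics/e_s.png

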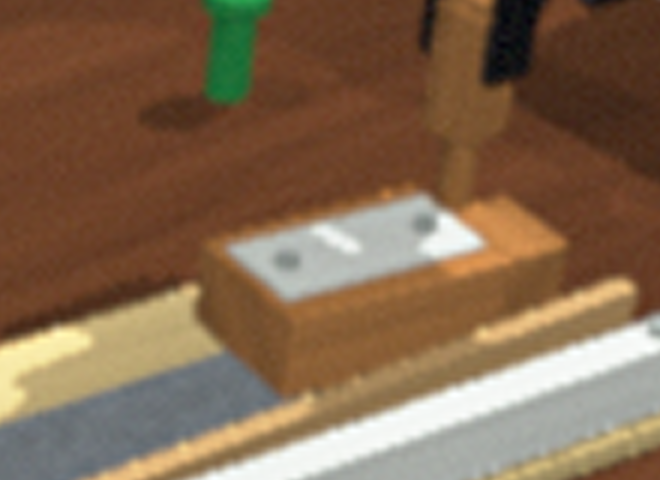

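```bash
python3 -m pendant '[[10,[0,-3,4],[0,0,0]],[10,[0,-6,8],[0,0,0]],[10,[0,-9,11],[0,0,0]],[10,[0,-12,15],[0,0,0]],[10,[0,-15,19],[0,0,0]],[10,[0,-15,19],[0,0,0]]]'
cat > look.py <<'E'
from h import *
import sys
f=[];tq=[];ps=[]
for i in range(int(sys.argv[2]) if len(sys.argv)>2 else 2):
    o=telemetry.get_obs(); f.append(o["force"]);ps.append(o["tool_pos"]);tq.append(o["wrist_torque"])
    t=optics.read_camera("top")
o=telemetry.get_obs(); f.append(o["force"]);ps.append(o["tool_pos"]);tq.append(o["wrist_torque"])
f=np.mean(f,0);ps=np.mean(ps,0)
print("t",o["time_s"],"tcp jig",(J(ps)*1e3).round(1),"z",ps[2].round(4),"F fwd %.2f lat %.2f z %.2f"%(f[:2]@e1,f[:2]@e2,f[2]),"tq",np.mean(tq,0).round(3))
g=[float(k) for k in sys.argv[1].split(",")]
gw=W(np.array(g)/1e3)
p,fn,n,nt=sledfit(t,[*gw,np.radians(-95)])
print("sled jig",(J(p[:2])*1e3).round(1),"yaw rel %.3f"%(p[2]-th),fn,n)
E
python3 look.py 90,-45
```

```text
time_s: 10.62
tool_pos: [0.54, 0.1839, 0.1014]
tool_rot: [-5.8, 89.9, -5.9]
force: [0.3, 1.3, -0.7]
grip_width: 0.0258
t 10.7167 tcp jig [ 40.9 -54.5] z 0.1014 F fwd -0.91 lat 0.79 z -0.60 tq [ 0.163 -0.12  -0.007]
sled jig [ 94.6 -47.1] yaw rel -0.226 482.87283292977827 1028
```

```bash
python3 -m pendant '[[10,[0,-2.5,0.5],[0,0,0]],[10,[0,-5,1],[0,0,0]],[10,[0,-8,1.5],[0,0,0]],[10,[0,-8,1.5],[0,0,0]]]'; python3 look.py 98,-42
```

```text
time_s: 11.05
tool_pos: [0.5401, 0.1762, 0.1012]
tool_rot: [86.0, 90.0, 85.9]
force: [-0.2, 1.2, -0.4]
grip_width: 0.0257
t 11.15 tcp jig [ 48.6 -53.7] z 0.1012 F fwd -1.44 lat -0.40 z 0.12 tq [ 0.388  0.101 -0.008]
sled jig [102.2 -45.4] yaw rel -0.214 488.82872913792295 1025
```

```bash
python3 -m pendant '[[10,[0,-2,1.2],[0,0,0]],[10,[0,-4,2.4],[0,0,0]],[10,[0,-6.3,3.6],[0,0,0]],[10,[0,-6.3,3.6],[0,0,0]]]'; python3 look.py 105,-42
```

```text
time_s: 11.48
tool_pos: [0.542, 0.1716, 0.101]
tool_rot: [153.7, 89.8, 153.7]
force: [-4.1, 5.7, 2.8]
grip_width: 0.0257
t 11.5833 tcp jig [ 53.2 -51.4] z 0.101 F fwd -4.08 lat -4.17 z 2.32 tq [1.126 1.276 0.033]
sled jig [105.5 -43. ] yaw rel -0.182 513.2061278160749 994
```

```bash
python3 -m pendant '[[10,[0,-2,-0.1],[0,0,0]],[10,[0,-4,-0.3],[0,0,0]],[10,[0,-6,-0.4],[0,0,0]],[10,[0,-6,-0.4],[0,0,0]]]'; python3 look.py 108,-40
```

```text
time_s: 11.92
tool_pos: [0.5422, 0.1646, 0.1009]
tool_rot: [169.2, 89.9, 169.1]
force: [-2.9, 3.8, 1.7]
grip_width: 0.0257
t 12.0167 tcp jig [ 60.1 -50.7] z 0.1008 F fwd -3.38 lat -3.81 z 1.87 tq [1.046 1.264 0.026]
sled jig [112.1 -39.7] yaw rel -0.132 499.6876748783301 1017
```

```bash
python3 -m pendant '[[10,[0,-2,0.2],[0,0,0]],[10,[0,-4,0.4],[0,0,0]],[10,[0,-6,0.6],[0,0,0]],[10,[0,-6,0.6],[0,0,0]]]'; python3 look.py 114,-38
```

```text
time_s: 12.35
tool_pos: [0.543, 0.1578, 0.1007]
tool_rot: [-157.9, 89.9, -158.0]
force: [-2.9, 1.8, 1.0]
grip_width: 0.0255
t 12.45 tcp jig [ 66.8 -49.4] z 0.1007 F fwd -1.98 lat -3.94 z -0.03 tq [0.668 1.314 0.037]
sled jig [118.6 -34.6] yaw rel -0.056 514.0408945378215 991
```

```bash
python3 -m pendant '[[10,[0,-2,0.2],[0,0,0]],[10,[0,-4,0.4],[0,0,0]],[10,[0,-6,0.6],[0,0,0]],[10,[0,-6,0.6],[0,0,0]]]'; python3 look.py 122,-34
```

```text
time_s: 12.78
tool_pos: [0.5443, 0.1521, 0.1009]
tool_rot: [180.0, 90.0, 179.9]
force: [-2.7, 3.8, -2.0]
grip_width: 0.0255
t 12.8833 tcp jig [ 72.5 -47.8] z 0.1009 F fwd -2.61 lat -3.25 z -2.08 tq [ 0.669  1.068 -0.036]
sled jig [122.2 -28.5] yaw rel 0.029 546.6928376075894 965
```

```bash
python3 -m pendant '[[10,[0,0,0.3],[0,0,0]],[10,[0,-0.2,0.3],[0,0,0]],[10,[0,-0.5,0.3],[0,0,0]],[10,[0,-1,0.3],[0,0,0]],[10,[0,-3,0.2],[0,0,0]],[10,[0,-5,0.2],[0,0,0]],[10,[0,-7,0.1],[0,0,0]],[10,[0,-7,0.1],[0,0,0]]]'; python3 look.py 130,-30
```

```text
time_s: 13.55
tool_pos: [0.5442, 0.1466, 0.1013]
tool_rot: [103.5, 89.9, 103.5]
force: [-3.6, 4.3, -1.1]
grip_width: 0.0256
t 13.65 tcp jig [ 78.  -47.5] z 0.1013 F fwd -3.92 lat -4.27 z -0.98 tq [1.164 1.451 0.004]
sled jig [127.1 -28.3] yaw rel 0.030 572.4827607000036 939
```

```bash
python3 -m pendant '[[10,[0,-2.5,-0.1],[0,0,0]],[10,[0,-5,-0.2],[0,0,0]],[10,[0,-7.5,-0.3],[0,0,0]],[10,[0,-10,-0.3],[0,0,0]],[10,[0,-10,-0.3],[0,0,0]]]'; python3 look.py 138,-30
```

```text
time_s: 14.07
tool_pos: [0.5438, 0.1364, 0.1013]
tool_rot: [104.7, 89.9, 104.6]
force: [-3.5, 4.3, -0.5]
grip_width: 0.0256
t 14.1667 tcp jig [ 88.1 -47.2] z 0.1013 F fwd -3.77 lat -4.48 z -0.30 tq [ 1.112  1.475 -0.009]
sled jig [139.1 -27.8] yaw rel 0.028 554.0041530473003 944
```

Steady. Continuing at the same slope.

```bash
python3 -m pendant '[[10,[0,-2.5,-0.1],[0,0,0]],[10,[0,-5,-0.2],[0,0,0]],[10,[0,-7.5,-0.3],[0,0,0]],[10,[0,-10,-0.3],[0,0,0]],[10,[0,-12.5,-0.4],[0,0,0]],[10,[0,-15,-0.5],[0,0,0]],[10,[0,-15,-0.5],[0,0,0]]]'; python3 look.py 154,-28 1
```

```text
time_s: 14.75
tool_pos: [0.5433, 0.1213, 0.1013]
tool_rot: [107.7, 89.9, 107.6]
force: [-4.5, 4.8, -1.3]
grip_width: 0.0255
t 14.8 tcp jig [103.3 -46.7] z 0.1013 F fwd -3.87 lat -4.95 z -0.59 tq [ 1.142  1.426 -0.018]
sled jig [153.  -27.2] yaw rel 0.026 572.201185948991 933
```

```bash
python3 -m pendant '[[10,[0,-2.5,-0.1],[0,0,0]],[10,[0,-5,-0.2],[0,0,0]],[10,[0,-7.5,-0.3],[0,0,0]],[10,[0,-10,-0.3],[0,0,0]],[10,[0,-12.5,-0.4],[0,0,0]],[10,[0,-15,-0.5],[0,0,0]],[10,[0,-15,-0.5],[0,0,0]]]'; python3 look.py 168,-28 1
```

```text
time_s: 15.38
tool_pos: [0.5428, 0.1062, 0.1013]
tool_rot: [112.6, 89.9, 112.5]
force: [-4.7, 4.2, -1.0]
grip_width: 0.0252
t 15.4333 tcp jig [118.4 -46.2] z 0.1012 F fwd -3.75 lat -5.12 z -0.85 tq [ 1.141  1.444 -0.022]
sled jig [168.7 -26.3] yaw rel 0.031 594.754527915097 904
```

```bash
python3 -m pendant '[[10,[0,-2.5,-0.2],[0,0,0]],[10,[0,-5,-0.3],[0,0,0]],[10,[0,-7.5,-0.4],[0,0,0]],[10,[0,-10,-0.5],[0,0,0]],[10,[0,-12.5,-0.6],[0,0,0]],[10,[0,-15,-0.7],[0,0,0]],[10,[0,-15,-0.7],[0,0,0]]]'; python3 look.py 184,-26 1
```

```text
time_s: 16.02
tool_pos: [0.5422, 0.0909, 0.1013]
tool_rot: [108.1, 89.9, 108.1]
force: [-3.8, 4.6, -0.5]
grip_width: 0.0258
t 16.0667 tcp jig [133.7 -45.7] z 0.1013 F fwd -3.73 lat -4.35 z -0.60 tq [ 1.043  1.332 -0.044]
sled jig [188.3 -26.2] yaw rel 0.034 649.2368943530054 844
```

```bash
python3 -m pendant '[[10,[0,-2.5,-0.1],[0,0,0]],[10,[0,-5,-0.2],[0,0,0]],[10,[0,-7.5,-0.3],[0,0,0]],[10,[0,-10,-0.3],[0,0,0]],[10,[0,-12.5,-0.4],[0,0,0]],[10,[0,-15,-0.5],[0,0,0]],[10,[0,-15,-0.5],[0,0,0]]]'; python3 look.py 198,-26 1
```

```text
time_s: 16.65
tool_pos: [0.5417, 0.0757, 0.1012]
tool_rot: [110.7, 89.9, 110.6]
force: [-4.3, 4.5, -1.0]
grip_width: 0.0257
t 16.7 tcp jig [148.9 -45.2] z 0.1012 F fwd -3.85 lat -4.24 z -1.10 tq [0.999 1.349 0.033]
sled jig [200.9 -26. ] yaw rel 0.035 637.348799845108 870
```

```bash
python3 -m pendant '[[10,[0,-2.5,-0.1],[0,0,0]],[10,[0,-5,-0.2],[0,0,0]],[10,[0,-7.5,-0.3],[0,0,0]],[10,[0,-10,-0.3],[0,0,0]],[10,[0,-12.5,-0.4],[0,0,0]],[10,[0,-15,-0.5],[0,0,0]],[10,[0,-17.5,-0.6],[0,0,0]],[10,[0,-17.5,-0.6],[0,0,0]]]'; python3 look.py 216,-25 1
```

```text
time_s: 17.37
tool_pos: [0.5411, 0.0581, 0.1012]
tool_rot: [116.0, 90.0, 115.9]
force: [-3.4, 3.8, -1.6]
grip_width: 0.0257
t 17.4167 tcp jig [166.5 -44.6] z 0.1012 F fwd -3.02 lat -3.77 z -1.49 tq [0.983 1.284 0.004]
sled jig [217.5 -24.5] yaw rel 0.012 677.6065946785361 819
```

```bash
python3 -m pendant '[[10,[0,-2.5,-0.1],[0,0,0]],[10,[0,-5,-0.2],[0,0,0]],[10,[0,-7.5,-0.3],[0,0,0]],[10,[0,-10,-0.3],[0,0,0]],[10,[0,-12.5,-0.4],[0,0,0]],[10,[0,-15,-0.5],[0,0,0]],[10,[0,-17.5,-0.6],[0,0,0]],[10,[0,-17.5,-0.6],[0,0,0]]]'; python3 look.py 234,-25 1
```

```text
time_s: 18.08
tool_pos: [0.5404, 0.0404, 0.1012]
tool_rot: [124.4, 90.0, 124.3]
force: [-3.3, 3.8, -0.7]
grip_width: 0.0255
t 18.1333 tcp jig [184.1 -44. ] z 0.1012 F fwd -3.14 lat -3.99 z -1.01 tq [0.952 1.252 0.01 ]
sled jig [237.5 -24.3] yaw rel 0.032 669.6724632420206 825
```

```bash
python3 -m pendant '[[10,[0,-2.5,-0.1],[0,0,0]],[10,[0,-5,-0.1],[0,0,0]],[10,[0,-7.5,-0.2],[0,0,0]],[10,[0,-10,-0.3],[0,0,0]],[10,[0,-12.5,-0.3],[0,0,0]],[10,[0,-15,-0.4],[0,0,0]],[10,[0,-17.5,-0.5],[0,0,0]],[10,[0,-17.5,-0.5],[0,0,0]]]'; python3 look.py 252,-24 1
```

```text
time_s: 18.8
tool_pos: [0.5399, 0.0229, 0.1012]
tool_rot: [132.9, 90.0, 132.8]
force: [-3.8, 3.6, -0.7]
grip_width: 0.0258
t 18.85 tcp jig [201.7 -43.4] z 0.1012 F fwd -3.14 lat -4.11 z -1.18 tq [ 0.957  1.231 -0.005]
sled jig [254.4 -24. ] yaw rel 0.021 703.0272674317023 792
```

```bash
python3 -m pendant '[[10,[0,-2.5,-0.1],[0,0,0]],[10,[0,-5,-0.1],[0,0,0]],[10,[0,-7.5,-0.2],[0,0,0]],[10,[0,-10,-0.3],[0,0,0]],[10,[0,-12.5,-0.3],[0,0,0]],[10,[0,-15,-0.4],[0,0,0]],[10,[0,-17.5,-0.5],[0,0,0]],[10,[0,-17.5,-0.5],[0,0,0]]]'; python3 look.py 270,-24 1
```

```text
time_s: 19.52
tool_pos: [0.5393, 0.0054, 0.1012]
tool_rot: [143.8, 90.0, 143.7]
force: [-4.2, 3.8, -0.2]
grip_width: 0.0256
t 19.5667 tcp jig [219.2 -42.8] z 0.1011 F fwd -3.24 lat -4.14 z -0.29 tq [ 0.993  1.272 -0.05 ]
sled jig [280.3 -23. ] yaw rel 0.014 718.7415736350081 774
```

```bash
python3 -m pendant '[[10,[0,-2.5,-0.1],[0,0,0]],[10,[0,-5,-0.1],[0,0,0]],[10,[0,-7.5,-0.2],[0,0,0]],[10,[0,-10,-0.3],[0,0,0]],[10,[0,-12.5,-0.3],[0,0,0]],[10,[0,-15,-0.4],[0,0,0]],[10,[0,-17.5,-0.5],[0,0,0]],[10,[0,-17.5,-0.5],[0,0,0]]]'; python3 look.py 287,-23 1
```

```text
time_s: 20.23
tool_pos: [0.5387, -0.0122, 0.1011]
tool_rot: [154.9, 89.9, 154.8]
force: [-3.6, 4.1, -1.4]
grip_width: 0.0256
t 20.2833 tcp jig [236.8 -42.2] z 0.1011 F fwd -3.72 lat -3.75 z -1.41 tq [ 1.018  1.247 -0.011]
sled jig [292.4 -23. ] yaw rel 0.021 707.0624979924892 785
```

```bash
python3 -m pendant '[[10,[0,-2.5,-0.1],[0,0,0]],[10,[0,-5,-0.1],[0,0,0]],[10,[0,-7.5,-0.2],[0,0,0]],[10,[0,-10,-0.3],[0,0,0]],[10,[0,-12.5,-0.3],[0,0,0]],[10,[0,-15,-0.4],[0,0,0]],[10,[0,-15,-0.4],[0,0,0]]]'; python3 look.py 301,-23 1
```

```text
time_s: 20.87
tool_pos: [0.5382, -0.0271, 0.1011]
tool_rot: [154.1, 89.9, 154.0]
force: [-3.6, 4.8, -1.3]
grip_width: 0.0255
t 20.9167 tcp jig [251.7 -41.7] z 0.1011 F fwd -3.79 lat -3.72 z -1.06 tq [ 1.028  1.273 -0.01 ]
sled jig [308.9 -22.1] yaw rel -0.002 732.6879321974989 751
```

```bash
python3 -m pendant '[[10,[0,-2,-0.1],[0,0,0]],[10,[0,-4,-0.1],[0,0,0]],[10,[0,-6,-0.1],[0,0,0]],[10,[0,-8,-0.2],[0,0,0]],[10,[0,-8,-0.2],[0,0,0]]]'; python3 -m pendant '[[10,[0,-1,0],[0,0,0]],[10,[0,-2,0],[0,0,0]],[10,[0,-2,0],[0,0,0]]]';python3 look.py 311,-22 1
```

```text
time_s: 21.33
tool_pos: [0.5379, -0.035, 0.1011]
tool_rot: [153.0, 89.9, 152.9]
force: [-3.8, 4.2, -1.3]
grip_width: 0.0255
time_s: 21.58
tool_pos: [0.5378, -0.0366, 0.101]
tool_rot: [147.1, 89.9, 147.1]
force: [-3.7, 4.1, -0.0]
grip_width: 0.025
t 21.6333 tcp jig [261.2 -41.4] z 0.101 F fwd -3.72 lat -3.75 z -0.72 tq [1.233 1.28  0.   ]
sled jig [316.6 -22.3] yaw rel 0.010 747.6623754002387 737
```

```bash
python3 -m pendant '[[10,[0,-1,0],[0,0,0]],[10,[0,-2,0],[0,0,0]],[10,[0,-2,0],[0,0,0]]]';python3 -m pendant '[[10,[0,-0.7,0],[0,0,0]],[10,[0,-1.5,0],[0,0,0]],[10,[0,-1.5,0],[0,0,0]]]';python3 look.py 311,-22 1
```

```text
time_s: 21.88
tool_pos: [0.5378, -0.0386, 0.101]
tool_rot: [147.1, 89.9, 147.1]
force: [-4.2, 4.7, -1.0]
grip_width: 0.0254
time_s: 22.13
tool_pos: [0.5377, -0.04, 0.101]
tool_rot: [148.1, 89.9, 148.1]
force: [-3.8, 5.6, -1.1]
grip_width: 0.0254
t 22.1833 tcp jig [264.6 -41.3] z 0.101 F fwd -4.68 lat -4.30 z -1.15 tq [1.284 1.333 0.007]
sled jig [318.9 -22.4] yaw rel 0.012 765.0604753830808 720
```

```bash
python3 -m pendant '[[10,[0,-0.7,0],[0,0,0]],[10,[0,-1.5,0],[0,0,0]],[10,[0,-1.5,0],[0,0,0]]]';python3 -m pendant '[[10,[0,-0.7,0],[0,0,0]],[10,[0,-1.5,0],[0,0,0]],[10,[0,-1.5,0],[0,0,0]]]';python3 look.py 311,-22 2
```

```text
time_s: 22.43
tool_pos: [0.5377, -0.0414, 0.101]
tool_rot: [148.0, 89.9, 148.0]
force: [-4.8, 4.9, -1.5]
grip_width: 0.0258
time_s: 22.68
tool_pos: [0.5377, -0.043, 0.101]
tool_rot: [149.8, 89.9, 149.8]
force: [-5.0, 5.0, -0.6]
grip_width: 0.0258
t 22.7833 tcp jig [267.5 -41.1] z 0.101 F fwd -4.24 lat -4.76 z -0.73 tq [ 1.272  1.381 -0.016]
sled jig [324.8 -21.9] yaw rel -0.003 752.2561678067561 726
```

```bash
python3 - <<'E'
from h import *
s=optics.read_camera("scene")
cv2.imwrite("pics/g_s.png",cv2.resize(s["image"][160:280,260:420],None,fx=5,fy=5,interpolation=cv2.INTER_CUBIC))
E
```

```text
(no output)
```

View pics/g_s.png

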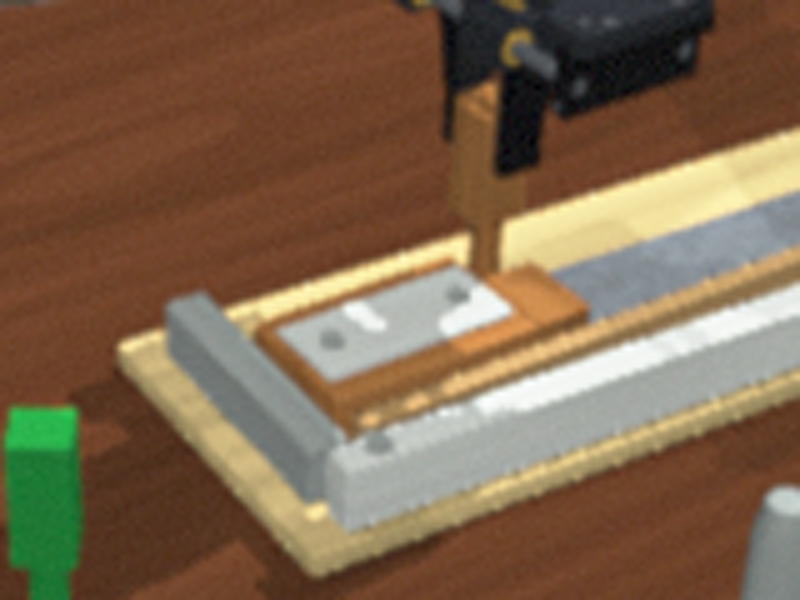

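```bash
python3 -m pendant '[[10,[0,-0.7,0],[0,0,0]],[10,[0,-1.5,0],[0,0,0]],[10,[0,-1.5,0],[0,0,0]]]';python3 -m pendant '[[10,[0,-0.7,0],[0,0,0]],[10,[0,-1.5,0],[0,0,0]],[10,[0,-1.5,0],[0,0,0]]]';python3 look.py 311,-22 1
```

```text
time_s: 23.08
tool_pos: [0.5377, -0.0433, 0.101]
tool_rot: [125.6, 89.8, 125.6]
force: [-4.2, 5.6, -1.1]
grip_width: 0.0259
time_s: 23.33
tool_pos: [0.5378, -0.0439, 0.101]
tool_rot: [112.9, 89.8, 112.9]
force: [-4.8, 8.2, -0.6]
grip_width: 0.0254
t 23.3833 tcp jig [268.5 -40.9] z 0.101 F fwd -7.34 lat -5.14 z -0.83 tq [ 2.242  1.324 -0.036]
sled jig [322.7 -22.3] yaw rel 0.020 780.3703725824914 697
```

```bash
python3 -m pendant '[[10,[0,-0.4,0.2],[0,0,0]],[10,[0,-0.4,0.2],[0,0,0]],[10,[0,-0.4,0.2],[0,0,0]],[10,[0,-0.4,0.2],[0,0,0]],[10,[0,-0.4,0.2],[0,0,0]]]';python3 look.py 311,-22 1
```

```text
time_s: 23.8
tool_pos: [0.5379, -0.0439, 0.101]
tool_rot: [115.8, 89.7, 115.8]
force: [-5.3, 8.0, 1.0]
grip_width: 0.0256
t 23.85 tcp jig [268.5 -40.8] z 0.101 F fwd -7.96 lat -5.31 z 0.54 tq [ 2.376  1.447 -0.053]
sled jig [322.7 -22.5] yaw rel 0.020 763.1073072979138 718
```

```bash
python3 -m pendant '[[10,[0,2,-1.5],[0,0,0]],[10,[0,4,-3.5],[0,0,0]],[10,[0,6,-5.5],[0,0,0]],[10,[0,9,-8],[0,0,0]],[10,[0,9,-8],[0,0,0]],[10,[-15,9,-8],[0,0,0]],[10,[-35,9,-8],[0,0,0]],[10,[-60,9,-8],[0,0,0]],[10,[-85,9,-8],[0,0,0]],[10,[-85,9,-8],[0,0,0]]]'
python3 - <<'E'
from h import *
s=optics.read_camera("scene");t=optics.read_camera("top")
o,T=tool();print(o["force"],o["wrist_torque"],delta([.501,-.359,.186],R0))
tp=o["tool_pos"]; im=cv2.resize(s["image"],None,fx=5,fy=5,interpolation=cv2.INTER_CUBIC)
for z in(.125,.065,0):
    u=proj(s,tp+[0,0,-.085+z])*5+2; cv2.circle(im,(int(u[0]),int(u[1])),3,(255,0,255),-1)
cv2.imwrite("pics/h_s.png",im[140*5:250*5,270*5:430*5])
E
```

```text
time_s: 24.68
tool_pos: [0.5343, -0.0393, 0.1916]
tool_rot: [0.3, 89.4, 0.1]
force: [1.1, -0.3, -0.6]
grip_width: 0.0257
[-0.45556    -0.41669271 -1.78823819] [-0.08650946  0.05937969  0.06536588] (array([   1.3, -320.2,  -30.2]), array([-0.0018,  0.0032,  0.0002]))
```

View pics/h_s.png

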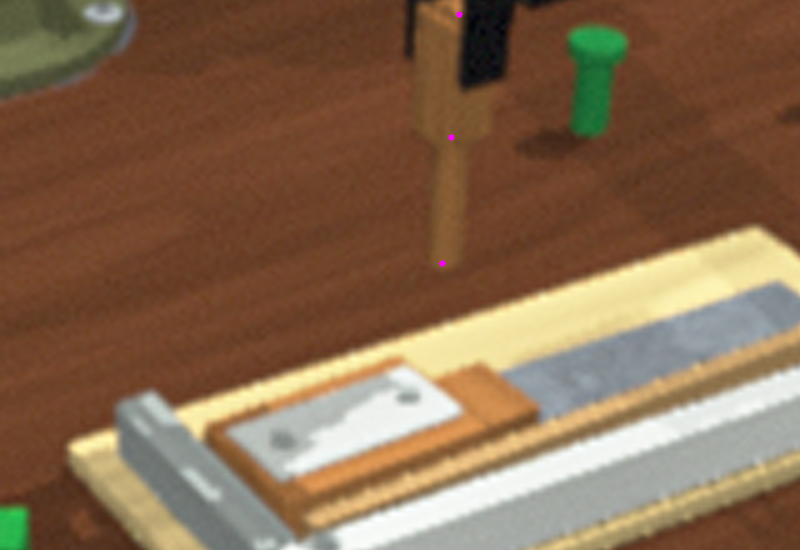

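```bash
python3 -m pendant '[[10,[0,-40,-4],[0,0,0]],[10,[0,-80,-8],[0,0,0]],[10,[0,-120,-12],[0,0,0]],[10,[0,-160,-16],[0,0,0]],[10,[0,-200,-20],[0,0,0]],[10,[0,-240,-24],[0,0,0]],[10,[0,-275,-27],[0,0,0]],[10,[0,-305,-29],[0,0,0]],[10,[0,-319,-30],[0,0,0]],[10,[0,-319,-30],[0,0,0]]]'
python3 -m pendant '[[10,[0,0,0],[0,0,0]],[10,[0,0,0],[0,0,0]],[10,[0,0,0],[0,0,0]]]'
python3 look.py 313,-25 3
python3 - <<'E'
from h import *
s=optics.read_camera("scene");t=optics.read_camera("top")
o,T=tool();print(delta([.501,-.359,.186],R0))
tp=o["tool_pos"]; im=cv2.resize(s["image"],None,fx=6,fy=6,interpolation=cv2.INTER_CUBIC)
pts=[tp+[0,0,-.02],tp+[0,0,-.085],np.array([.5015,-.3585,.05])]
for q in pts:
    u=proj(s,q)*6+2.5; cv2.circle(im,(int(u[0]),int(u[1])),3,(255,0,255),-1)
cv2.imwrite("pics/i_s.png",im[190*6:290*6,180*6:280*6])
cv2.imwrite("pics/i_t.png",cv2.resize(t["image"][195:300,165:365],None,fx=4,fy=4,interpolation=cv2.INTER_CUBIC))
E
```

```text
time_s: 25.62
tool_pos: [0.4971, -0.362, 0.1847]
tool_rot: [-138.6, 89.7, -139.1]
force: [-0.1, 0.1, 1.0]
grip_width: 0.0257
time_s: 25.87
tool_pos: [0.501, -0.3549, 0.1855]
tool_rot: [107.1, 89.9, 107.2]
force: [0.4, 0.7, -0.4]
grip_width: 0.0253
t 26.0167 tcp jig [581.5 -56.4] z 0.1858 F fwd -0.14 lat -0.06 z -0.51 tq [-0.087  0.041  0.003]
sled jig [314.6 -22.7] yaw rel 0.019 394.5678915377631 1146
(array([ 0.2, -3. ,  0.2]), array([ 0.0004,  0.0004, -0.0004]))
```

View pics/i_s.png

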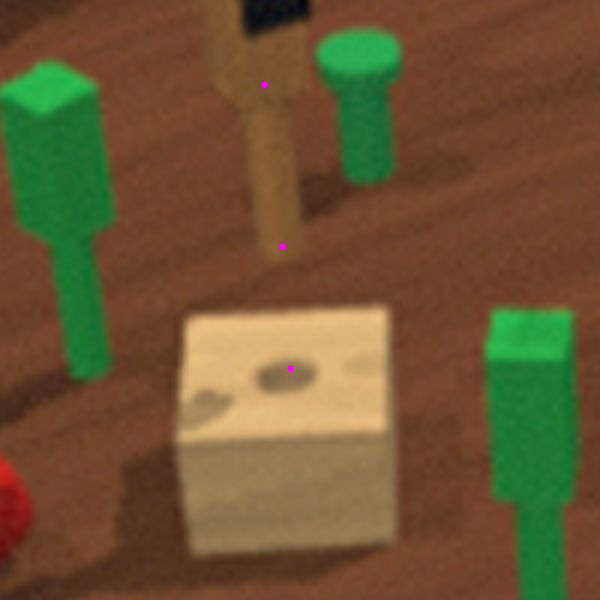

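View pics/i_t.png

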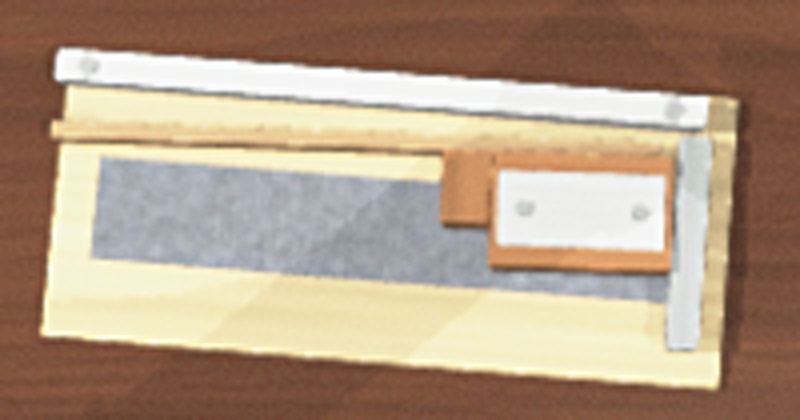

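```bash
python3 -m pendant '[[10,[1.3,-3.6,-0.3],[0,0,0]],[10,[1.3,-3.6,-0.3],[0,0,0]],[10,[1.3,-3.6,-0.3],[0,0,0]]]'
python3 - <<'E'
from h import *
ps=[]
for i in range(4):
    s=optics.read_camera("scene"); ps.append(telemetry.get_obs()["tool_pos"])
print(np.mean(ps,0),np.std(ps,0))
a=cv2.resize(s["image"][120:320,150:310],None,fx=3,fy=3); b=cv2.imread("pics/c_s.png")
cv2.imwrite("pics/j_s.png",a)
print(np.abs(a.astype(int)-b).mean())
# column-wise centre of brown rod in both (rows 280..335 in crop = rod)
def rod(im,rows):
    out=[]
    for r in rows:
        x=im[r,170:270].astype(int); w=np.clip(x[:,2]-x[:,0]-52,0,None).astype(float)
        out.append((np.arange(170,270)*w).sum()/max(w.sum(),1))
    return np.array(out)
R=range(285,335,8)
print(rod(b,R).round(1));print(rod(a,R).round(1))
R=range(200,250,8)
cv2.imwrite("pics/j2.png",np.hstack([cv2.resize(b[150:360,150:300],None,fx=2.5,fy=2.5),cv2.resize(a[150:360,150:300],None,fx=2.5,fy=2.5)]))
g=[cv2.cvtColor(k[276:346,200:250],cv2.COLOR_BGR2GRAY).astype(np.float32) for k in(b,a)]
print(cv2.phaseCorrelate(g[0],g[1],cv2.createHanningWindow((50,70),cv2.CV_32F)))
E
```

```text
time_s: 26.37
tool_pos: [0.4999, -0.3608, 0.1848]
tool_rot: [-126.6, 90.0, -126.7]
force: [0.5, -0.4, -0.1]
grip_width: 0.0256
[ 0.50005239 -0.36056881  0.18480013] [5.31778241e-05 6.48763213e-05 3.89284157e-06]
2.502403935185185
[212.9 212.3 203.5 208.8 215.4 221.8 221.1]
[212.3 211.3 202.5 207.5 215.1 221.3 221.1]
((0.06392239210183348, -0.018341048729311638), 0.43282190548049077)
```

View pics/j2.png

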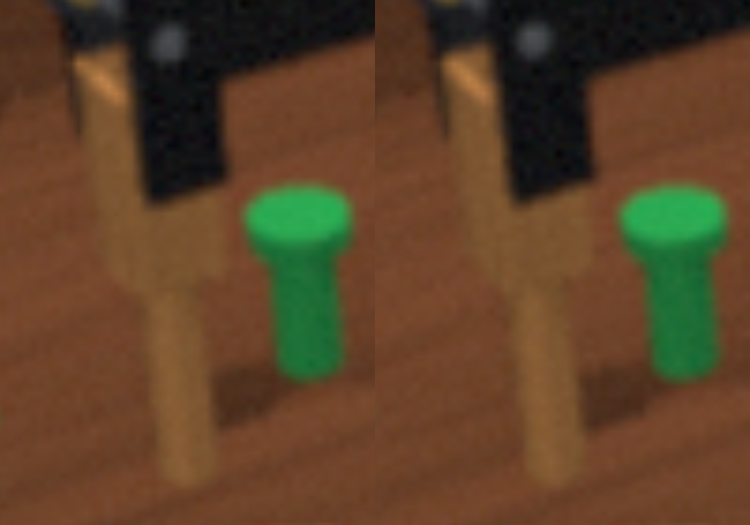

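```bash
python3 -m pendant '[[10,[0,1.6,0.9],[0,0,0]],[10,[0,1.6,0.9],[0,0,0]],[10,[10,1.6,0.9],[0,0,0]],[10,[25,1.6,0.9],[0,0,0]],[10,[33,1.6,0.9],[0,0,0]],[10,[33,1.6,0.9],[0,0,0]],[10,[33,1.6,0.9],[0,0,0]],[10,[33,1.6,0.9],[0,0,0]]]'
python3 - <<'E'
from h import *
s=optics.read_camera("scene")
print(delta([.501,-.359,.095],R0),tool()[0]["force"])
im=cv2.resize(s["image"],None,fx=8,fy=8,interpolation=cv2.INTER_CUBIC)
cv2.imwrite("pics/k_s.png",im[210*8:280*8,185*8:270*8])
E
```

```text
time_s: 27.23
tool_pos: [0.5012, -0.3591, 0.1522]
tool_rot: [-41.8, 90.0, -41.8]
force: [-0.2, 0.5, -0.5]
grip_width: 0.0258
(array([57.4,  0.2, -0.4]), array([-0.001 ,  0.0009,  0.0006])) [ 0.41747619  0.23470103 -0.70890749]
```

View pics/k_s.png

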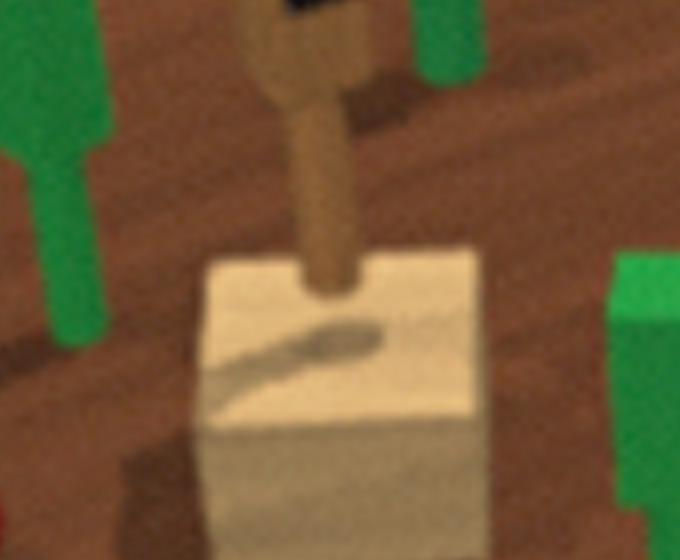

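```bash
python3 - <<'E'
from h import *
s=optics.read_camera("scene"); tp=telemetry.get_obs()["tool_pos"]
im=cv2.resize(s["image"],None,fx=8,fy=8,interpolation=cv2.INTER_CUBIC)
a=np.linspace(0,2*np.pi,60)
def ell(c,r,col):
    q=np.c_[c[0]+r*np.cos(a),c[1]+r*np.sin(a),np.full(60,c[2])]; u=proj(s,q)*8+3.5
    cv2.polylines(im,[u.round().astype(int)],True,col,1); print((proj(s,np.array(c))*8+3.5-[185*8,210*8]).round(1))
ell([tp[0],tp[1],tp[2]-.085],.008,(255,0,255))
ell([tp[0],tp[1],tp[2]-.02],.008,(255,0,255))
ell([.5015,-.3585,.05],.010,(0,255,255))
A=np.radians(61.6-90)
q=np.array([[x,y] for x,y in((-.035,-.035),(.035,-.035),(.035,.035),(-.035,.035))])
R=np.array([[np.cos(A),-np.sin(A)],[np.sin(A),np.cos(A)]])
q=q@R.T+[.5015,-.3585]
cv2.polylines(im,[(proj(s,np.c_[q,np.full(4,.05)])*8+3.5).round().astype(int)],True,(0,255,255),1)
cv2.imwrite("pics/l_s.png",im[210*8:280*8,185*8:270*8])
E
```

```text
[338.5 279.2]
[314.8  71.2]
[347.4 332. ]
```

View pics/l_s.png

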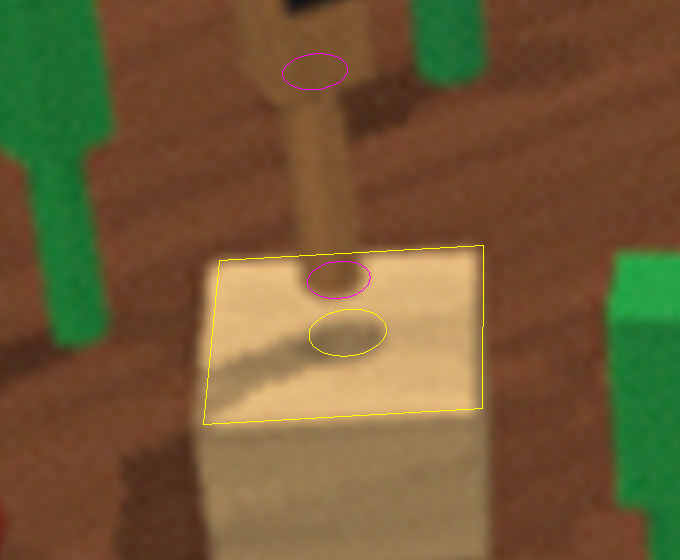

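```bash
python3 -m pendant '[[10,[6,0.1,-0.3],[0,0,0]],[10,[12,0.1,-0.3],[0,0,0]],[10,[17,0.1,-0.3],[0,0,0]],[10,[21,0.1,-0.3],[0,0,0]],[10,[25,0.1,-0.3],[0,0,0]],[10,[25,0.1,-0.3],[0,0,0]]]'
python3 - <<'E'
from h import *
s=optics.read_camera("scene");o=tool()[0]
print(delta([.501,-.359,.095],R0),o["force"],o["wrist_torque"])
im=cv2.resize(s["image"],None,fx=8,fy=8,interpolation=cv2.INTER_CUBIC)
cv2.imwrite("pics/m_s.png",im[210*8:280*8,185*8:270*8])
E
```

```text
time_s: 27.83
tool_pos: [0.5004, -0.3585, 0.1257]
tool_rot: [153.5, 89.9, 153.4]
force: [0.2, 0.5, -1.6]
grip_width: 0.0255
(array([31.2, -0.5,  0.5]), array([-0.0009, -0.0007, -0.0004])) [-1.00090617  0.59104806 -0.60752676] [-0.17195312  0.03838613  0.01128271]
```

View pics/m_s.png

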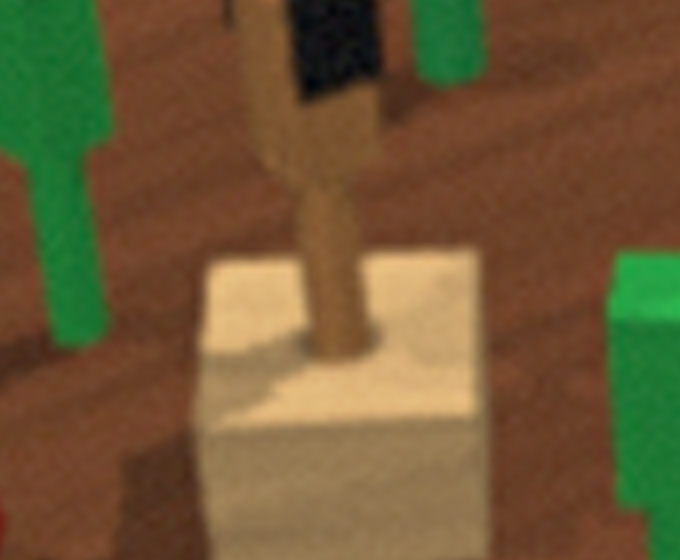

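The rod is in the hole at crop (338,345) with no load. Lowering on.

```bash
python3 -m pendant '[[10,[5,-0.3,0.3],[0,0,0]],[10,[10,-0.3,0.3],[0,0,0]],[10,[15,-0.3,0.3],[0,0,0]],[10,[20,-0.3,0.3],[0,0,0]],[10,[24,-0.3,0.3],[0,0,0]],[10,[26,-0.3,0.3],[0,0,0]],[10,[26,-0.3,0.3],[0,0,0]]]'
python3 -c "
from h import *
print(delta([.501,-.359,.095],R0),tool()[0]['force'])"
```

```text
time_s: 28.47
tool_pos: [0.5007, -0.3588, 0.1001]
tool_rot: [151.8, 89.9, 151.8]
force: [-0.2, -0.2, -1.0]
grip_width: 0.0259
(array([ 5.1, -0.2,  0.3]), array([-0.001 , -0.001 , -0.0005])) [-0.17332073 -0.15072034 -1.04429238]
```

```bash
python3 -m pendant '[[10,[1.5,0,0.2],[0,0,0]],[10,[3,0,0.2],[0,0,0]],[10,[4.5,0,0.2],[0,0,0]],[10,[4.5,0,0.2],[0,0,0]]]'
python3 -m pendant '[[10,[0.5,0,0],[0,0,0]],[10,[1,0,0],[0,0,0]],[10,[1,0,0],[0,0,0]]]'
python3 -c "
from h import *
print(delta([.501,-.359,.095],R0),tool()[0]['force'])"
```

```text
time_s: 28.8
tool_pos: [0.5012, -0.359, 0.0961]
tool_rot: [122.6, 90.0, 122.5]
force: [-0.4, -0.5, -0.8]
grip_width: 0.0256
time_s: 29.05
tool_pos: [0.5012, -0.359, 0.0953]
tool_rot: [63.3, 90.0, 63.2]
force: [0.4, -0.4, -0.4]
grip_width: 0.0255
(array([ 0.3,  0. , -0.2]), array([-0.001 ,  0.    , -0.0001])) [ 0.41592027 -0.42694177 -0.44819173]
```

```bash
python3 -m pendant '[[30,[0.4,0,0],[0,0,0]],[34,[0.4,0,0],[0,0,0]],[40,[0.4,0,0],[0,0,0]],[50,[0.4,0,0],[0,0,0]],[60,[0.4,0,0],[0,0,0]],[60,[0.4,0,0],[0,0,0]],[60,[0,0,0],[0,0,0]],[60,[0,0,0],[0,0,0]]]'
python3 -c "
from h import *
print(tool()[0]['force'],tool()[0]['grip_width'])"
```

```text
time_s: 29.72
tool_pos: [0.5013, -0.3591, 0.0954]
tool_rot: [-13.1, 90.0, -13.2]
force: [-0.1, -0.8, 0.3]
grip_width: 0.0585
[-0.11347668 -0.77893716  0.30163555] 0.05848897108664601
```

```bash
python3 -m pendant '[[60,[-10,0,0],[0,0,0]],[60,[-30,0,0],[0,0,0]],[60,[-60,0,0],[0,0,0]],[60,[-90,0,0],[0,0,0]],[60,[-120,0,0],[0,0,0]],[60,[-120,80,0],[0,0,0]],[60,[-120,120,0],[0,0,0]],[60,[-120,160,0],[0,0,0]],[60,[-120,200,0],[0,0,0]],[60,[-120,200,0],[0,0,0]]]'
python3 -m pendant '[[60,[0,120,0],[0,0,0]],[60,[0,120,0],[0,0,0]],[60,[0,160,0],[0,0,0]],[60,[0,200,0],[0,0,0]],[60,[0,240,0],[0,0,0]],[60,[0,280,0],[0,0,0]],[60,[0,320,0],[0,0,0]],[60,[0,360,0],[0,0,0]],[60,[0,400,0],[0,0,0]]]'
python3 look.py 313,-23 1
python3 - <<'E'
from h import *
t=optics.read_camera("top");s=optics.read_camera("scene");P=cloud(t);Z=P[...,2]
b=np.zeros_like(Z,bool); b[240:295,390:440]=1
m=b&(abs(Z-.135)<.012); q=P[m]; print("stick top",m.sum(),q.mean(0).round(4))
m=b&(abs(Z-.05)<.008); print("stand",np.round(cv2.minAreaRect(P[m][:,:2].astype(np.float32))[0],4))
cv2.imwrite("pics/n_s.png",s["image"]); cv2.imwrite("pics/n_t.png",t["image"])
cv2.imwrite("pics/n_c.png",cv2.resize(s["image"][190:340,150:310],None,fx=4,fy=4,interpolation=cv2.INTER_CUBIC))
E
```

```text
time_s: 30.55
tool_pos: [0.5014, -0.1558, 0.2163]
tool_rot: [45.6, 89.9, 45.7]
force: [0.4, -1.2, 0.3]
grip_width: 0.0601
time_s: 31.3
tool_pos: [0.5017, 0.2177, 0.2165]
tool_rot: [33.7, 89.9, 33.6]
force: [1.5, 0.6, -0.3]
grip_width: 0.0601
t 31.35 tcp jig [  4.4 -96.2] z 0.2161 F fwd -4.52 lat 0.50 z -0.25 tq [0.202 0.055 0.036]
sled jig [314.4 -22.8] yaw rel 0.025 404.1350128760786 1128
stick top 143 [ 0.5005 -0.3567  0.1341]
stand [ 0.5023 -0.3582]
```

View pics/n_t.png

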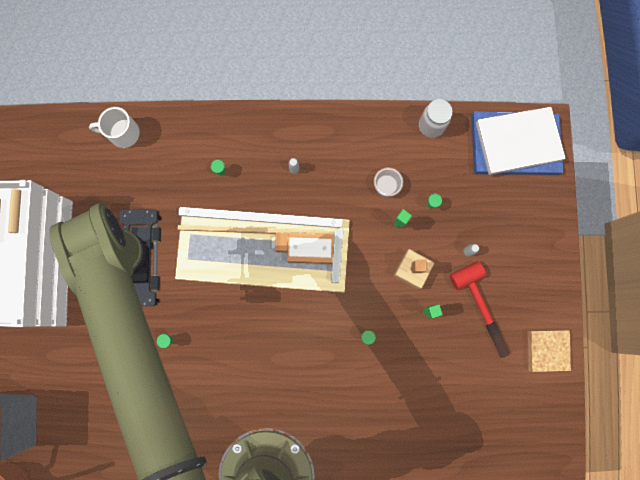

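View pics/n_c.png

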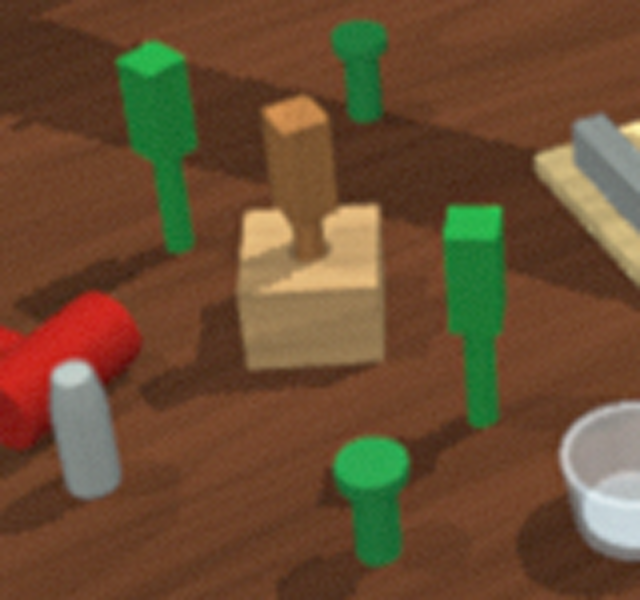

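The stick stands as at the start (scene crop (300,180)). The sled is against the stop in the top view at (310,248), and the bystanders have not moved.

```bash
python3 -m pendant '[[60,[0,0,0],[0,0,0]],[60,[0,0,0],[0,0,0]],[60,[0,0,0],[0,0,0]]]'; python3 -c "
from cell import env
print(env.sign_off())"
```

```text
time_s: 31.7
tool_pos: [0.5024, 0.214, 0.2158]
tool_rot: [4.0, 90.0, 3.8]
force: [0.3, 0.4, -0.5]
grip_width: 0.0598
the job is handed in; nothing more can be done
None
```

I took the brown stick from its stand, squared the sled on the fence with it and fed it to the stop. I put the stick back in its hole, released it and handed in at about 31.7 s; no verdict was reported.

**Forces:** while feeding along the fence, the press measured at the wrist was about 3.2–5.1 N and the forward push about 2.6–4.7 N. At the stop the forward push rose to about 8 N with 5.3 N on the fence. These readings carry roughly 0.5–1 N of noise.

**Last checks:**
- **Sled:** it lies at x ≈ 314.4 mm with its origin about 23 mm from the nominal fence line. It is turned 0.025 rad; the camera showed the strip running out by about 0.035 rad.
- **Stick:** its top height matches the start (0.1341 m against 0.1343 m), and the picture shows it upright and fully down.
- **Bystanders:** none appears to have moved in the last top picture, compared by eye.

**Disagreements:**
- **Sled position near the stop:** the camera fit read up to 10 mm too far along there, because the arm hid part of the sled. I relied on the stick's position and the force rise instead, and the clear view afterwards confirmed it.
- **Stick position:** the scene camera showed a steady offset of about 1 pixel, the same for stick and stand.
- **Stick tilt:** while held, the stick may have leaned by about 1°.

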